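# Fetch the brass specimen from behind the bottles for weighing

## Robot

A 7-joint arm with a two-finger parallel gripper is mounted at the origin on the work surface. World frame = base frame: x ahead of the robot, y to its left, z up, the work surface at z = 0. Lengths are in mm, angles in rad, forces in N, time in s.
With the tool pointing down it reaches from about 400 to 875 mm from the base axis. Payload 19.3 kg.
Tool frame: the origin (TCP) lies between the finger pads; the fingertips stand 25 mm ahead of it and the grasp point (between the pads) lies 6 mm ahead of it; z points along the fingers, y is the direction in which the jaws open and shut (so a half turn about z gives the same grasp; the last joint's range is limited). The gripper opens to 85 mm and grips with 20 to 120 N. Pads are 22 mm wide; open, the fingers measure 114 mm over their backs; the gripper's body (76 mm by 85 mm) begins 54 mm behind the grasp point. The pads swing forward as they close: fully open they stand 13 mm farther back than shut.
Start: joints at [-1.296, 0.521, -0.036, 1.599, 0.021, 1.021, -0.113], TCP at [211.274, 588.2, 256.291] pointing down, gripper open.
Joint ranges: [-2.91, 2.91], [-0.3, 2.13], [-1.5, 1.42], [0.17, 2.43], [-1.26, 4.41], [0.16, 1.93], [-2.52, 2.52]. Speed limits (rad/s): [1.89, 1.89, 2.39, 2.39, 3.01, 3.01, 3.01].

## Interface

Orientations are given as a unit quaternion [w, x, y, z].
In Python, from plant import get_state, grab_frame, camera_params, hand_in, boxes_of gives the robot as it stands.
- The arm moves only by the tool servo_tool, never from a script. Its argument "moves" is a list of rows, each a list of 5 numbers: the opening, from -1 (shut) to 1 (fully open), then the shift along the tool's x, y, z in m, then the turn about the tool's z in degrees. In form: [[grip, x, y, z, yaw], ...]. A call has 1 to 12 rows; each row shifts and turns the commanded pose from where the row before left it, along the tool's axes as they then stand; what a row does not reach is not made up. A row lasts 1/12 s, in which the tool goes at most 41.7 mm and 7.16 degrees, less where a joint would pass 70% of its speed; a pose out of reach is approached as far as the arm can. A call is refused whole if a number of a shift passes 0.0417 or a number of a turn 7.16, either way. A call with a gripper value outside its range is refused whole. The fingers move at their own pace and stop on an object; "grip_force" is the grip in N (left out, the last holds). Time passes only in rows, so rows that do not move let the fingers close. It gives the time, the measured TCP pose, the force and the opening at its end, in the units of the state.
- get_state(): the state, without advancing time (a new reading comes with each control period).
- grab_frame(name): name is "scene" or "top" or "wrist"; returns the picture (420x560x3 uint8, red, green, blue); there is no depth.
- camera_params(name): a dict with "K" (3x3 intrinsics, pixels), "world_from_camera" (4x4, takes a point from camera to world coordinates); the wrist camera has in their place "T_tool_cam" (4x4, takes a point from camera to tool coordinates, whose origin is the TCP and whose axes are the flange's). Camera axes: x right, y down, z forward; pixel columns grow to the right and rows downward; lengths in mm; the calibration is good to about 2 mm. The wrist camera is an equidistant fisheye: a pixel r from the principal point sees the ray r / f radians off the axis. A picture is of the moment at which its call begins: read the wrist's pose just before it. camera_params takes no time and is no camera call.
- hand_in(): hands the job in, once; it reports no verdict.
Trained networks look in the newest picture that a camera, given by its name, has taken for a name from the list of things; names that differ only in an ending like _2 or _b are one class to them, and where a whole thing is asked for, a point or a joint stands for the part that bears it (a point fixed in the world has none). Each returns a list of dicts, best first, with "score" (0 to 1); they miss things now and then, are a little off and sometimes report something else, mostly with a low value. They report only what shows in the picture. A call takes as long as a camera call. They do not tell look-alikes from the thing itself.
- boxes_of(camera, query): "centre" ([column, row] in pixels, amid what is visible of it).
The state is a dict: "time_s": time; "joints": joint angles; "qd": joint speeds; "tau": joint torques, N m; "position": TCP position; "eef_rot": TCP orientation; "force": force on the tool from outside, world axes, zero at the start; "ft_torque": the same for the moment, N m; "finger_gap": finger opening in mm.
Only numpy, scipy, OpenCV 4.12 (cv2) and the standard library are available. Lean on these libraries where they do the work, as an engineer would, in place of code of your own. Each camera call takes 0.05 s, during which the arm holds its last target. There are 200 camera calls.

## Task

Move all three bottles from the tray to the blue mat at the side, then fetch the black specimen with the brass face from behind where they stood and set it flat in the middle of the balance's pan. After that put every bottle back on the tray, each in the very place where it stood at the start. Keep the bottles upright, set everything down gently rather than letting it drop, and leave the green specimen, the spray bottle and the yellow dish where they are.

Things in the scene. Friction and masses are not known exactly. Their poses are not given: they have to be found in the camera images.
- red_bottle_mid (a point): white bottle with red cap and red band, upright in a row of three (order varies, axes about 58 mm apart) in front of the specimens; 96 mm tall, straight round body 34 mm across up to 66 mm, cap 24 mm across from 74 mm up; about 60 g. Point: on its axis half-way up, 48 mm above its foot; z up along the axis, yaw of no matter
- yellow_bottle_mid (a point): white bottle with yellow cap and yellow band, upright in a row of three (order varies, axes about 58 mm apart) in front of the specimens; 96 mm tall, straight round body 34 mm across up to 66 mm, cap 24 mm across from 74 mm up; about 60 g. Point: on its axis half-way up, 48 mm above its foot; z up along the axis, yaw of no matter
- blue_bottle_mid (a point): white bottle with blue cap and blue band, upright in a row of three (order varies, axes about 58 mm apart) in front of the specimens; 96 mm tall, straight round body 34 mm across up to 66 mm, cap 24 mm across from 74 mm up; about 60 g. Point: on its axis half-way up, 48 mm above its foot; z up along the axis, yaw of no matter
- brass_specimen_mid (a point): the wanted specimen: black resin puck with a square brass face on top, 32 mm across, 22 mm high, flat on the tray behind the bottles (about 55 mm from their row: a gripper coming down on it would strike them); about 45 g. Point: its centre, 11 mm above its underside; z up
- steel_specimen_mid (a point): the other specimen, to be left alone: green resin puck with a square silver face, 32 mm across, 22 mm high, on the tray about 70 mm beside the wanted one (either side). Point: its centre, 11 mm above its underside
- tray: steel tray fixed to the bench, 180 mm (x) by 250 mm (y), floor 4 mm thick, rim 4 mm thick rising to 10 mm above the bench. Origin: middle of its underside, on the bench; -x is its near side. The bottle row runs along its y at about x = -35 mm, the specimens lie at about x = +20, y = +35 and -35 mm
- mat: flat blue mat fixed to the bench to one side (left or right), the side area for the bottles: 220 mm (its x) by 130 mm (its y), 4 mm thick. Origin: middle of its underside, on the bench
- pan (a point): middle of the top face of the balance's round steel pan, 90 mm across, level, rigid, 60 mm above the bench. The balance is a white box fixed to the bench on the other side from the mat, 210 mm (x) by 160 mm (y), 46 mm high; the pan's middle lies 30 mm towards +x from the box's. Axes are the balance's own
- spray_bottle: pink spray bottle 186 mm tall, 68 mm across, a bystander beyond the work. Origin at the centre of its underside
- dish: yellow dish 70 x 95 mm, 29 mm high, with a purple block in it, a bystander beyond the work. Origin at the centre of its underside
Mind the look-alikes: they are no part of the job. What is shaped like the part that bears blue_bottle_mid but orange, purple or turquoise is not meant.

How it is judged:
By the outcome, as a careful person would: the job done as asked, in the order asked, and still so for the second after the job is handed in, with the robot touching nothing.
It also fails if it takes over 141 s, if anything falls off the work surface, if the arm or the gripper's body presses on something with over 40 N, if the wrist force passes 120 N, or if a joint passes its speed limit or range.

## Working session

There is one attempt and no reset: what is moved stays moved. The work goes in short steps, Python scripts to look and compute and a tool call to move; the robot and the scene stay as the last step left them, time stands still between calls to the robot, and variables do not carry over. Pictures are saved under pics/ and viewed, about 12 in all and at most 16, crops included, and the job is handed in when it is done.

Besides the shell and the picture viewer there is one more tool, called after "Emit:" by a JSON object that holds its "method" and its "body". servo_tool: Moves the arm, as the interface text tells. Its arguments: {"type":"object","properties":{"moves":{"type":"array","items":{"type":"array","items":{"type":"number"}}},"grip_force":{"type":"number"}},"required":["moves"]}

```bash
mkdir -p pics; ls
python3 - <<'E'
from plant import *
import cv2, json
s=get_state(); print({k:s[k] for k in('time_s','position','eef_rot','force','finger_gap')})
for n in('scene','top'):
    f=grab_frame(n); cv2.imwrite(f'pics/{n}0.png',f[:,:,::-1])
    p=camera_params(n); print(n,p)
    for q in('red_bottle_mid','yellow_bottle_mid','blue_bottle_mid','brass_specimen_mid','steel_specimen_mid','tray','mat','pan','spray_bottle','dish'):
        print(q,[(d['centre'],round(d['score'],2)) for d in boxes_of(n,q)][:4])
print(camera_params('wrist'))
E
```

```text
pics
{'time_s': 0.0, 'position': array([211.19470615, 587.90480225, 255.72979726]), 'eef_rot': array([-5.69053106e-05,  1.71576056e-01,  9.85170710e-01, -5.70505919e-04]), 'force': array([-0.16059876,  0.03651616,  0.12894341]), 'finger_gap': 85.25661816836481}
scene {'K': array([[404.48361897,   0.        , 274.28729189],
       [  0.        , 404.48361897, 207.03680879],
       [  0.        ,   0.        ,   1.        ]]), 'world_from_camera': array([[ 2.22683515e-01,  7.51368325e-01, -6.21174446e-01,
         1.06787543e+03],
       [ 9.74864899e-01, -1.66978523e-01,  1.47501189e-01,
        -1.04720041e+02],
       [ 7.10493036e-03, -6.38407247e-01, -7.69665971e-01,
         7.19430842e+02],
       [ 0.00000000e+00,  0.00000000e+00,  0.00000000e+00,
         1.00000000e+00]])}
red_bottle_mid [([259.0, 214.2], 0.66)]
yellow_bottle_mid [([236.5, 219.6], 0.67)]
blue_bottle_mid [([342.2, 192.8], 0.9), ([361.5, 211.3], 0.73), ([287.4, 207.6], 0.71), ([278.6, 162.3], 0.63)]
brass_specimen_mid [([285.9, 239.7], 0.65)]
steel_specimen_mid [([256.0, 248.9], 0.51), ([286.7, 206.5], 0.23)]
t
[... 1057 characters left out ...]
33)]
tray [([280.0, 195.8], 0.71)]
mat [([131.8, 242.7], 0.6)]
pan [([428.9, 235.3], 0.97)]
spray_bottle [([401.1, 136.4], 0.94), ([267.0, 194.2], 0.63)]
dish [([180.3, 147.4], 0.85)]
{'K': array([[325.1922621 ,   0.        , 281.57840676],
       [  0.        , 325.1922621 , 207.75049791],
       [  0.        ,   0.        ,   1.        ]]), 'T_tool_cam': array([[ 1.15164983e-03, -9.53710503e-01, -3.00724043e-01,
         7.72833233e+01],
       [ 9.99999336e-01,  1.08721351e-03,  3.81619374e-04,
         1.43350924e+00],
       [-3.70031637e-05, -3.00724283e-01,  9.53711122e-01,
        -1.17702313e+02],
       [ 0.00000000e+00,  0.00000000e+00,  0.00000000e+00,
         1.00000000e+00]])}
```

View pics/scene0.png

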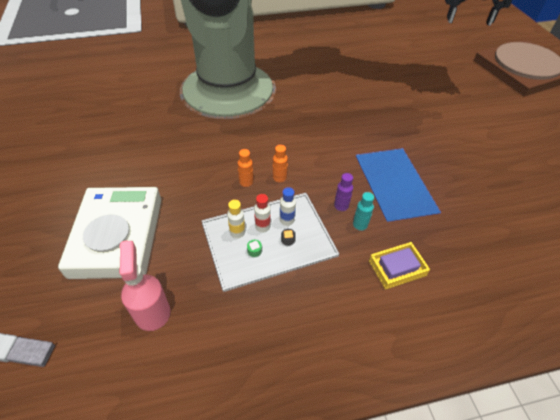

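View pics/top0.png

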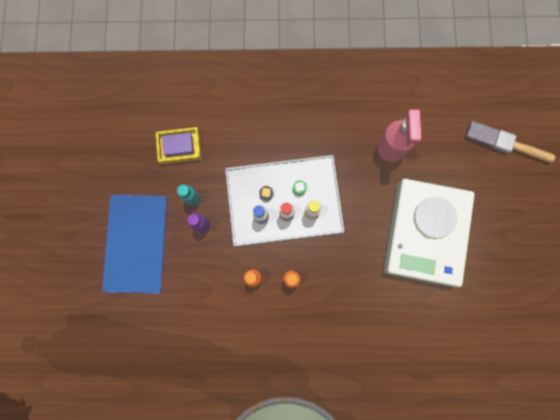

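```bash
cat > h.py <<'E'
from plant import *
import numpy as np, cv2
from scipy.spatial.transform import Rotation as R
def pose():
    s=get_state(); q=s['eef_rot']; return np.array(s['position']),R.from_quat([q[1],q[2],q[3],q[0]]).as_matrix()
def ray(n,uv,ps=None):
    p=camera_params(n);K=p['K']; x=(uv[0]-K[0,2])/K[0,0];y=(uv[1]-K[1,2])/K[1,1]
    if n=='wrist':
        P,M=ps; T=np.eye(4);T[:3,:3]=M;T[:3,3]=P; T=T@p['T_tool_cam']
        r=np.hypot(x,y); d=np.array([x/r*np.sin(r),y/r*np.sin(r),np.cos(r)]) if r else np.array([0,0,1.])
    else:
        T=p['world_from_camera']; d=np.array([x,y,1])
    return T[:3,3],T[:3,:3]@d
def at(n,uv,z,ps=None):
    o,d=ray(n,uv,ps); return (o+d*(z-o[2])/d[2]).round(1)
def proj(n,X,ps=None):
    p=camera_params(n);K=p['K']
    if n=='wrist':
        T=np.eye(4);T[:3,:3]=ps[1];T[:3,3]=ps[0];T=T@p['T_tool_cam']
    else: T=p['world_from_camera']
    c=T[:3,:3].T@(np.array(X)-T[:3,3])
    if n=='wrist':
        r=np.arctan2(np.hypot(c[0],c[1]),c[2]); a=c[:2]/np.hypot(c[0],c[1])*r
    else: a=c[:2]/c[2]
    return (a*K[0,0]+K[:2,2]).round(1)
def togo(xy,z,yaw=None):
    "tool-frame shift in m and turn in deg to reach TCP (x,y,z), tool y along world angle yaw deg"
    P,M=pose(); d=M.T@(np.array([xy[0],xy[1],z])-P)/1000
    t=None
    if yaw is not None:
        v=M.T@np.array([np.cos(np.radians(yaw)),np.sin(np.radians(yaw)),0]); t=np.degrees(np.arctan2(-v[0],v[1])); t=(t+90)%180-90
    return d.round(4),t
E
python3 - <<'E'
from h import *
for q,z,t,s in(('red',52,(285.6,207.7),(259,214.2)),('yel',52,(311.1,206.3),(236.5,219.6)),('blue',52,(257.6,214.8),(287.4,207.6)),('brass',15,(267,193.3),(285.9,239.7)),('steel',15,(299.4,187.1),(256,248.9)),('tray',4,(280,195.8),(267.8,246)),('mat',4,(131.8,242.7),(395.7,185.4)),('pan',60,(428.9,235.3),(111.3,229.2)),('spray',90,(401.1,136.4),(136.6,293.5)),('dish',15,(180.3,147.4),(397.5,267))):
    print(q,at('top',t,z),at('scene',s,z))
E
```

```text
red [548.  -4.  52.] [541.4 -12.7  52. ]
yel [550.7 -59.1  52. ] [545.3 -61.4  52. ]
blue [532.8  56.5  52. ] [536.8  50.3  52. ]
brass [587.5  38.1  15. ] [592.5  34.3  15. ]
steel [601.3 -35.4  15. ] [601.5 -32.1  15. ]
tray [583.7   8.9   4. ] [592.5  -5.1   4. ]
mat [478.1 344.5   4. ] [487.9 333.3   4. ]
pan [ 485.5 -306.1   60. ] [ 521.  -312.5   60. ]
spray [ 692.9 -249.5   90. ] [ 696.3 -257.2   90. ]
dish [697.1 238.8  15. ] [706.8 238.2  15. ]
```

The pictures show the bottle row on the tray in the top view: blue (260,214), red (287,211), yellow (313,209). The black and brass puck is at (266,193) and the green puck at (300,187). Possible mix-ups:
- For the blue bottle: purple (197,222), turquoise (188,194), and orange (252,278) and (291,279).
- For the brass puck: the green puck.

I choose the blue-capped bottle on the tray and the black puck with the gold square. Next I move above the tray and check that choice close up.

Emit:
{"method": "servo_tool", "body": {"moves": [[1,-0.029,-0.0226,0,0],[1,-0.029,-0.0226,0,0],[1,-0.029,-0.0226,0,0],[1,-0.029,-0.0226,0,0],[1,-0.029,-0.0226,0,0],[1,-0.029,-0.0226,0,0],[1,-0.029,-0.0226,0,0],[1,-0.029,-0.0226,0,0],[1,-0.029,-0.0226,0,0],[1,-0.029,-0.0226,0,0],[1,-0.029,-0.0226,0,0],[1,-0.029,-0.0226,0,0]], "grip_force": 30}}

```text
time_s: 2.1
position: [447.8, 213.7, 256.6]
eef_rot: [0.0, 0.172, 0.985, 0.0]
force: [0.3, 0.1, -0.0]
finger_gap: 85.5
```

Emit:
{"method": "servo_tool", "body": {"moves": [[1,-0.029,-0.0226,0,0],[1,-0.029,-0.0226,0,0],[1,-0.029,-0.0226,0,0],[1,0,0,0,7],[1,0,0,0,7],[1,0,0,0,7],[1,0,0,0,7],[1,0,0,0,7],[1,0,0,0,7],[1,0,0,0,7],[1,0,0,0,7],[1,0,0,0,7]]}}

```text
time_s: 3.1
position: [506.1, 122.1, 256.4]
eef_rot: [0.0, 0.663, 0.748, 0.0]
force: [-0.3, 0.2, -0.3]
finger_gap: 85.3
```

Emit:
{"method": "servo_tool", "body": {"moves": [[1,0,0,0,0],[1,0,0,0,0],[1,0,0,0,0]]}}

```text
time_s: 3.35
position: [506.0, 122.2, 256.3]
eef_rot: [0.0, 0.659, 0.752, 0.0]
force: [-0.5, 0.0, 1.0]
finger_gap: 85.4
```

Run:
```python
from h import *
ps=pose(); print(ps, get_state()['time_s'])
f=grab_frame('wrist'); cv2.imwrite('pics/w1.png',f[:,:,::-1]); np.savez('w1.npz',P=ps[0],M=ps[1])
for q,z in(('red_bottle_mid',52),('yellow_bottle_mid',52),('blue_bottle_mid',52),('brass_specimen_mid',15),('steel_specimen_mid',15),('tray',4)):
    print(q,[(d['centre'],round(d['score'],2),at('wrist',d['centre'],z,ps)) for d in boxes_of('wrist',q)][:4])
```

```text
(array([506.04804229, 122.22696988, 256.32860229]), array([[-1.30588780e-01,  9.91436618e-01,  5.39082357e-05],
       [ 9.91436619e-01,  1.30588779e-01,  1.64431082e-05],
       [ 9.26248889e-06,  5.55938844e-05, -9.99999998e-01]])) 3.35
red_bottle_mid [([295.4, 301.5], 0.89, array([541. , -13.3,  52. ]))]
yellow_bottle_mid [([293.0, 337.7], 0.7, array([546.6, -69.7,  52. ]))]
blue_bottle_mid [([176.8, 220.2], 0.79, array([398.3,  70.3,  52. ])), ([189.5, 262.2], 0.77, array([414.1,  21.1,  52. ])), ([300.7, 247.3], 0.76, array([536.1,  57.4,  52. ])), ([364.2, 107.9], 0.69, array([577.4, 213.5,  52. ]))]
brass_specimen_mid [([295.9, 299.8], 0.59, array([546.4, -35.1,  15. ])), ([336.4, 250.6], 0.56, array([585.1,  42. ,  15. ]))]
steel_specimen_mid [([335.9, 302.0], 0.57, array([600. , -32.8,  15. ]))]
tray [([328.5, 239.2], 0.58, array([574.8,  51.4,   4. ]))]
```

Emit:
{"method": "servo_tool", "body": {"moves": [[1,-0.031,0.004,0,0],[1,-0.031,0.004,0,0],[1,-0.031,0.004,0,0],[1,-0.031,0.004,0,0],[1,-0.031,0.004,0,0],[1,-0.031,0.004,0,0],[1,0,0,0,0],[1,0,0,0,0],[1,0,0,0,0]]}}

```text
time_s: 4.45
position: [553.2, -58.9, 256.1]
eef_rot: [-0.0, 0.661, 0.75, -0.0]
force: [0.4, 1.8, 0.8]
finger_gap: 85.6
```

Run:
```python
from h import *
ps=pose(); print(ps[0], get_state()['time_s'])
f=grab_frame('wrist'); cv2.imwrite('pics/w2.png',cv2.resize(f[:,:,::-1],(800,600),interpolation=cv2.INTER_CUBIC)); cv2.imwrite('pics/w2raw.png',f[:,:,::-1]); np.savez('w2.npz',P=ps[0],M=ps[1])
for q,z in(('red_bottle_mid',52),('yellow_bottle_mid',52),('blue_bottle_mid',52),('brass_specimen_mid',15),('steel_specimen_mid',15),('tray',4)):
    print(q,[(d['centre'],round(d['score'],2),at('wrist',d['centre'],z,ps)) for d in boxes_of('wrist',q)][:4])
```

```text
[553.20354907 -58.94740273 256.12631233] 4.45
red_bottle_mid []
yellow_bottle_mid [([273.1, 187.1], 0.74, array([545.1, -60.9,  52. ]))]
blue_bottle_mid [([279.6, 72.2], 0.71, array([537.1,  54.4,  52. ])), ([135.8, 124.1], 0.65, array([393.3, -10. ,  52. ])), ([148.5, 52.1], 0.58, array([400.3,  66.4,  52. ]))]
brass_specimen_mid [([321.5, 93.2], 0.7, array([584.4,  41.8,  15. ]))]
steel_specimen_mid [([323.9, 161.3], 0.82, array([598.1, -33.1,  15. ]))]
tray [([310.5, 119.3], 0.86, array([577.5,  11.1,   4. ]))]
```

View pics/w2.png

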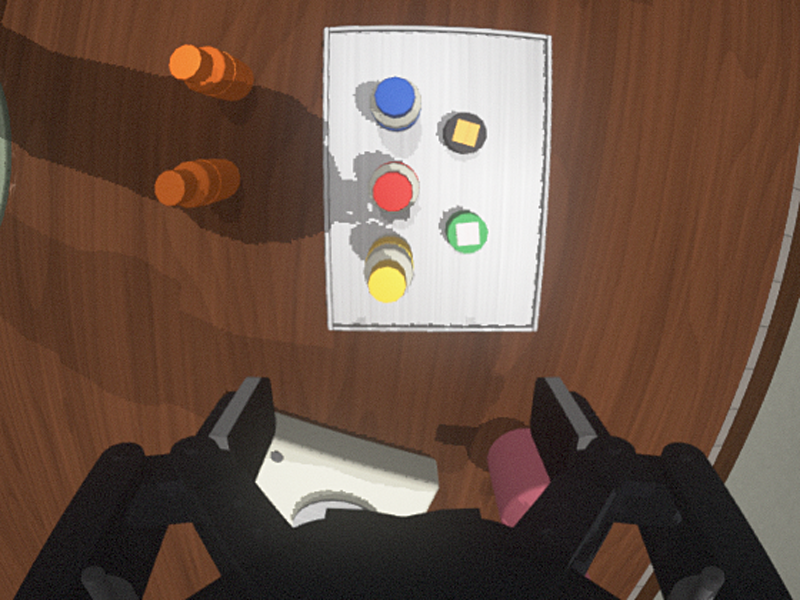

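The picture shows the tray with the blue (395,96), red (392,190) and yellow (388,282) caps. The black and brass puck is at (465,133), the green one at (467,232), and the orange look-alikes are off the tray on the left. The choice holds. Now I measure by colour.

```bash
cat >> h.py <<'E'
H={'red':[(0,6),(173,180)],'yellow':[(22,33)],'blue':[(105,122)],'brass':[(14,28)],'green':[(50,75)]}
def blobs(f,name,smin=110,vmin=60,amin=12):
    h=cv2.cvtColor(f,cv2.COLOR_RGB2HSV); m=0
    for a,b in H[name]: m=m|cv2.inRange(h,(a,smin,vmin),(b,255,255))
    m=cv2.morphologyEx(m,cv2.MORPH_OPEN,np.ones((2,2),np.uint8))
    n,l,s,c=cv2.connectedComponentsWithStats(m)
    return sorted([(int(s[i,4]),tuple(c[i].round(1)),tuple(int(v) for v in s[i,:4])) for i in range(1,n) if s[i,4]>=amin],reverse=True)[:6]
E
python3 - <<'E'
from h import *
d=np.load('w2.npz'); ps=(d['P'],d['M'])
f=cv2.imread('pics/w2raw.png')[:,:,::-1].copy(); t=cv2.imread('pics/top0.png')[:,:,::-1].copy()
for q,z in(('red',100),('yellow',100),('blue',100),('brass',26),('green',26)):
    for n,im in(('wrist',f),('top',t)):
        for b in blobs(im,q): 
            X=at(n,b[1],z,ps)
            if 480<X[0]<640 and -100<X[1]<100: print(q,n,b,X)
# tray in wrist
g=cv2.cvtColor(f,cv2.COLOR_RGB2HSV); m=cv2.inRange(g,(0,0,120),(180,60,255)); m[240:]=0
m=cv2.morphologyEx(m,cv2.MORPH_CLOSE,np.ones((9,9)))
c=max(cv2.findContours(m,0,1)[0],key=cv2.contourArea)[:,0]
W=np.array([at('wrist',p,8,ps)[:2] for p in c.astype(float)],np.float32); print('tray',cv2.minAreaRect(W))
g=cv2.cvtColor(t,cv2.COLOR_RGB2HSV); m=cv2.inRange(g,(100,120,60),(120,255,255)); m[:,180:]=0
c=max(cv2.findContours(m,0,1)[0],key=cv2.contourArea)[:,0]
W=np.array([at('top',p,4)[:2] for p in c.astype(float)],np.float32); print('mat',cv2.minAreaRect(W), cv2.boxPoints(cv2.minAreaRect(W)).round())
E
```

```text
red wrist (593, (np.float64(275.3), np.float64(134.9)), (262, 122, 28, 27)) [541.2  -3.9 100. ]
red top (88, (np.float64(287.1), np.float64(209.0)), (282, 204, 11, 11)) [537.2  -7.3 100. ]
yellow wrist (514, (np.float64(271.5), np.float64(199.8)), (259, 188, 26, 25)) [544.9 -60.6 100. ]
yellow wrist (210, (np.float64(326.7), np.float64(93.6)), (319, 85, 17, 18)) [579.1  36.7 100. ]
yellow top (85, (np.float64(314.6), np.float64(207.4)), (310, 203, 10, 10)) [540.1 -63.5 100. ]
yellow top (35, (np.float64(266.5), np.float64(192.9)), (264, 190, 6, 7)) [571.   34.8 100. ]
blue wrist (581, (np.float64(277.0), np.float64(68.1)), (264, 55, 27, 27)) [535.5  52.3 100. ]
blue top (79, (np.float64(259.4), np.float64(211.7)), (255, 207, 10, 10)) [532.   49.3 100. ]
brass wrist (616, (np.float64(271.6), np.float64(197.7)), (259, 183, 26, 30)) [545.1 -79.6  26. ]
brass wrist (255, (np.float64(326.9), np.float64(93.5)), (318, 85, 19, 18)) [588.9  41.7  26. ]
brass wrist (109, (np.float64(275.8), np.float64(170.9)), (262, 167, 27, 13)) [546.  -48.9  26. ]
brass top (54, (np.float64(266.6), np.float64(192.8)), (263, 189, 8, 8)) [586.4  38.4  26. ]
brass top (17, (np.float64(314.6), np.float64(211.1)), (311, 210, 8, 3)) [544.2 -68.2  26. ]
green wrist (142, (np.float64(322.1), np.float64(167.0)), (315, 152, 22, 26)) [595.4 -38.   26. ]
green wrist (54, (np.float64(338.7), np.float64(162.8)), (337, 156, 5, 15)) [612.9 -30.8  26. ]
green wrist (16, (np.float64(328.6), np.float64(153.2)), (327, 151, 4, 5)) [600.1 -22.   26. ]
green wrist (14, (np.float64(333.3), np.float64(153.5)), (332, 152, 4, 4)) [605.3 -21.5  26. ]
tray ((573.5353393554688, 2.1796722412109375), (181.48004150390625, 251.9561309814453), 6.877542018890381)
mat ((477.77056884765625, 338.0003356933594), (128.14955139160156, 216.3777313232422), 88.46563720703125) [[368. 277.]
 [584. 271.]
 [588. 399.]
 [371. 405.]]
```

Emit:
{"method": "servo_tool", "body": {"moves": [[0.4,0.028,-0.001,0,0],[0.4,0.028,-0.001,0,0],[0.4,0.028,-0.001,0.02,0],[0.4,0.028,-0.0006,0.026,0],[0.4,0,0,0.03,0],[0.4,0,0,0.03,0],[0.4,0,0,0.02,0],[0.4,0,0,0,0],[0.4,0,0,0,0],[0.4,0,0,0,0]]}}

```text
time_s: 5.63
position: [536.2, 51.2, 131.5]
eef_rot: [0.0, 0.661, 0.75, 0.0]
force: [-0.5, -0.3, -0.4]
finger_gap: 59.6
```

Run:
```python
from h import *
ps=pose(); s=get_state();print(ps[0], s['time_s'],s['finger_gap'])
f=grab_frame('wrist'); cv2.imwrite('pics/w3.png',cv2.resize(f[:,:,::-1],(800,600),interpolation=cv2.INTER_CUBIC)); cv2.imwrite('pics/w3raw.png',f[:,:,::-1])
for q,z in(('red',100),('yellow',100),('blue',100),('brass',26)):
    for b in blobs(f,q)[:3]: print(q,b,at('wrist',b[1],z,ps))
print('tcp axis px',[proj('wrist',[*ps[0][:2],z],ps) for z in(100,60)])
```

```text
[536.24142058  51.203591   131.54442791] 5.6333 59.60992350337943
red (1539, (np.float64(277.2), np.float64(335.6)), (258, 312, 39, 48)) [540.    4.3 100. ]
red (124, (np.float64(294.7), np.float64(282.8)), (284, 275, 17, 19)) [544.8  41.8 100. ]
red (113, (np.float64(261.9), np.float64(281.4)), (257, 274, 14, 17)) [527.5  40.5 100. ]
yellow (993, (np.float64(509.4), np.float64(49.8)), (477, 0, 65, 78)) [642.6 185.8 100. ]
yellow (298, (np.float64(349.6), np.float64(236.7)), (339, 227, 22, 23)) [568.6  71.4 100. ]
yellow (42, (np.float64(466.9), np.float64(5.3)), (465, 0, 5, 12)) [612.5 201.3 100. ]
blue (1620, (np.float64(278.1), np.float64(257.4)), (257, 228, 45, 54)) [534.2  55.7 100. ]
brass (2800, (np.float64(498.5), np.float64(45.6)), (463, 0, 80, 80)) [688.4 213.7  26. ]
brass (485, (np.float64(348.1), np.float64(238.2)), (335, 226, 28, 25)) [588.6  41.6  26. ]
brass (52, (np.float64(256.5), np.float64(340.6)), (255, 331, 4, 19)) [529.4 -65.9  26. ]
tcp axis px [array([280.9, 265.6]), array([280.9, 236. ])]
```

View pics/w3.png

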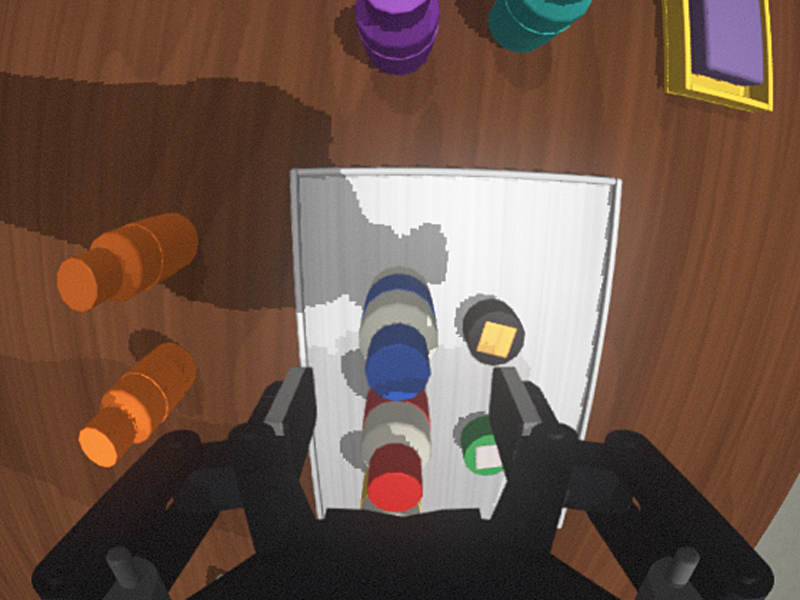

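The picture shows the blue cap centred between the fingers along the row and about 1.7 mm to the left of the jaw middle (column 278 against 282). I correct by that and go down.

Emit:
{"method": "servo_tool", "body": {"moves": [[0.4,0,-0.0017,0.01,0],[0.4,0,0,0.02,0],[0.4,0,0,0.02,0],[0.4,0,0,0.0125,0],[0.4,0,0,0.006,0],[0.4,0,0,0,0],[0.4,0,0,0,0]]}}

```text
time_s: 6.27
position: [534.2, 51.0, 62.3]
eef_rot: [0.0, 0.661, 0.75, 0.0]
force: [0.7, -0.1, 1.3]
finger_gap: 60.0
```

Emit:
{"method": "servo_tool", "body": {"moves": [[0.2,0,0,0,0],[0,0,0,0,0],[-0.1,0,0,0,0],[-0.2,0,0,0,0],[-0.3,0,0,0,0],[-0.4,0,0,0,0],[-0.4,0,0,0,0],[-0.4,0,0,0,0]]}}

```text
time_s: 6.93
position: [534.3, 51.2, 62.4]
eef_rot: [0.0, 0.661, 0.75, 0.0]
force: [-0.6, -0.1, 9.3]
finger_gap: 33.2
```

Emit:
{"method": "servo_tool", "body": {"moves": [[-0.5,0,0,-0.008,0],[-0.5,0,0,-0.024,0],[-0.5,0,0,-0.032,0],[-0.5,0,0,-0.032,0],[-0.5,0,0,-0.032,0],[-0.5,0.015,0.0026,0,0],[-0.5,0.03,0.0052,0,0],[-0.5,0.035,0.006,0,0],[-0.5,0.035,0.006,0,0],[-0.5,0.035,0.006,0,0],[-0.5,0.035,0.006,0,0],[-0.5,0.035,0.006,0,0]]}}

```text
time_s: 7.93
position: [543.3, 275.8, 190.4]
eef_rot: [0.0, 0.661, 0.75, 0.0]
force: [1.1, -0.0, -0.9]
finger_gap: 33.1
```

Emit:
{"method": "servo_tool", "body": {"moves": [[-0.5,0.028,0.005,0,0],[-0.5,0.015,0.0027,0,0],[-0.5,0,0,0,0],[-0.5,0,0,0,0]]}}

```text
time_s: 8.27
position: [545.7, 317.6, 189.9]
eef_rot: [0.0, 0.661, 0.751, -0.0]
force: [0.4, -0.4, -1.1]
finger_gap: 33.2
```

Run:
```python
from h import *
ps=pose(); s=get_state();print(ps[0], s['time_s'],s['finger_gap'])
f=grab_frame('wrist'); cv2.imwrite('pics/w4.png',cv2.resize(f[:,:,::-1],(560,420)));
f=grab_frame('top'); g=f[120:320,90:350]; g=cv2.resize(g,(780,600),interpolation=cv2.INTER_CUBIC); cv2.imwrite('pics/t4.png',g[:,:,::-1])
W=[[368,277],[584,271],[588,399],[371,405]]
print([proj('wrist',[x+4,y+3,4],ps) for x,y in W])
print(togo((545,318),65))
```

```text
[545.69256363 317.61189273 189.85209393] 8.2667 33.18076417572329
[array([115.8, 205.7]), array([317.1, 237.1]), array([342.2, 110.1]), array([121.9,  83.6])]
(array([ 0.0021, -0.0009,  0.1251]), None)
```

View pics/w4.png

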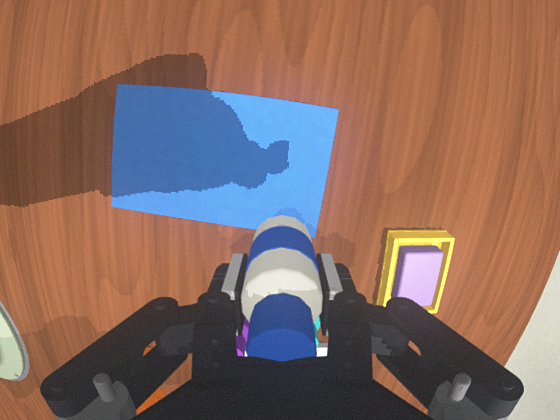

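Emit:
{"method": "servo_tool", "body": {"moves": [[-0.5,0,0,0.025,0],[-0.5,0,0,0.035,0],[-0.5,0,0,0.035,0],[-0.5,0,0,0.02,0],[-0.5,0,0,0.008,0],[-0.5,0,0,0.003,0],[-0.5,0,0,0.001,0],[-0.5,0,0,0,0],[-0.5,0,0,0,0]]}}

```text
time_s: 9.12
position: [546.7, 317.9, 64.3]
eef_rot: [0.0, 0.661, 0.75, 0.001]
force: [-0.4, -0.8, -1.3]
finger_gap: 33.2
```

Emit:
{"method": "servo_tool", "body": {"moves": [[-0.5,0,0,0.001,0],[-0.5,0,0,0.0005,0],[-0.5,0,0,0,0],[-0.5,0,0,0,0]]}}

```text
time_s: 9.45
position: [546.4, 318.1, 62.4]
eef_rot: [0.0, 0.661, 0.75, 0.001]
force: [-1.1, -1.3, 9.1]
finger_gap: 33.1
```

Emit:
{"method": "servo_tool", "body": {"moves": [[-0.1,0,0,0,0],[0,0,0,0,0],[0.2,0,0,0,0],[0.3,0,0,0,0],[0.3,0,0,-0.02,0],[0.4,0,0,-0.036,0],[0.4,0,0,-0.036,0],[0.4,0,0,-0.028,0],[0.4,-0.02,-0.003,0,0],[0.4,-0.035,-0.0053,0,0],[0.4,-0.038,-0.0058,0,0],[0.4,-0.038,-0.0058,0,0]]}}

```text
time_s: 10.45
position: [542.2, 184.1, 181.4]
eef_rot: [0.0, 0.661, 0.751, 0.0]
force: [1.0, -0.8, -0.2]
finger_gap: 59.8
```

Emit:
{"method": "servo_tool", "body": {"moves": [[0.4,-0.038,-0.0058,0,0],[0.4,-0.038,-0.0058,0,0],[0.4,-0.038,-0.0058,0,0],[0.4,-0.038,-0.0058,0,0],[0.4,-0.0364,-0.0054,0,0],[0.4,0,0,0.03,0],[0.4,0,0,0.03,0],[0.4,0,0,0,0],[0.4,0,0,0,0],[0.4,0,0,0,0]]}}

```text
time_s: 11.28
position: [538.6, -5.1, 122.5]
eef_rot: [0.0, 0.661, 0.75, 0.0]
force: [-0.4, 0.5, 0.2]
finger_gap: 59.6
```

Run:
```python
from h import *
ps=pose(); s=get_state();print(ps[0], s['time_s'],s['finger_gap'])
f=grab_frame('wrist'); cv2.imwrite('pics/w5.png',cv2.resize(f[120:420,110:510,::-1],(800,600),interpolation=cv2.INTER_CUBIC)); 
for q,z in(('red',100),('brass',26)):
    for b in blobs(f,q)[:3]: print(q,b,at('wrist',b[1],z,ps))
print('tcp axis px',[proj('wrist',[*ps[0][:2],z],ps) for z in(100,60)])
f=grab_frame('top')
for b in blobs(f,'blue'): print(b,at('top',b[1],100))
```

```text
[538.58250207  -5.10819309 122.47577147] 11.2833 59.566997742898884
red (2123, (np.float64(285.6), np.float64(263.7)), (263, 236, 46, 56)) [540.1   0.9 100. ]
red (484, (np.float64(283.2), np.float64(206.8)), (260, 198, 49, 26)) [535.2  29.3 100. ]
brass (1462, (np.float64(279.1), np.float64(342.8)), (258, 321, 42, 42)) [ 550.9 -114.2   26. ]
brass (1076, (np.float64(520.4), np.float64(8.1)), (473, 0, 78, 23)) [705.2 195.3  26. ]
brass (606, (np.float64(362.4), np.float64(166.6)), (348, 152, 30, 30)) [588.5  41.8  26. ]
tcp axis px [array([280.9, 274.1]), array([280.9, 241.8])]
(5057, (np.float64(134.8), np.float64(245.8)), (104, 196, 63, 98)) [463.8 301.6 100. ]
(32, (np.float64(448.9), np.float64(270.9)), (446, 269, 7, 5)) [ 410.4 -327.9  100. ]
```

View pics/w5.png

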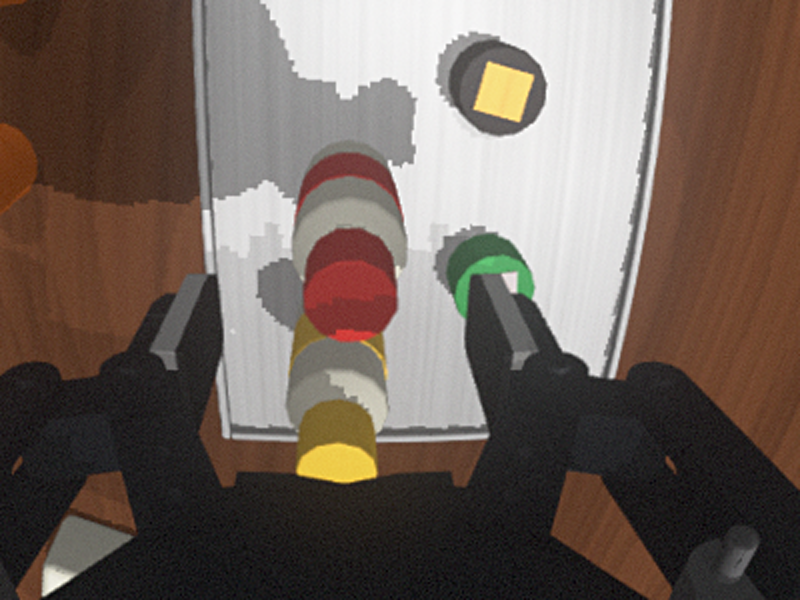

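The red cap sits about 1.9 mm to tool +y of the jaw middle (column 350 against 342 in the crop). I correct by that and go down.

Emit:
{"method": "servo_tool", "body": {"moves": [[0.4,0.001,0.0019,0.01,0],[0.4,0,0,0.02,0],[0.4,0,0,0.016,0],[0.4,0,0,0.009,0],[0.4,0,0,0.004,0],[0.4,0,0,0,0],[0.4,0,0,0,0]]}}

```text
time_s: 11.97
position: [540.1, -4.1, 62.8]
eef_rot: [0.0, 0.661, 0.75, 0.0]
force: [-0.6, 1.6, 0.4]
finger_gap: 59.3
```

Emit:
{"method": "servo_tool", "body": {"moves": [[0.2,0,0,0,0],[0,0,0,0,0],[-0.1,0,0,0,0],[-0.2,0,0,0,0],[-0.3,0,0,0,0],[-0.4,0,0,0,0],[-0.4,0,0,0,0],[-0.4,0,0,0,0]]}}

```text
time_s: 12.63
position: [540.1, -4.0, 62.8]
eef_rot: [0.0, 0.661, 0.75, 0.0]
force: [-1.7, 0.3, 6.4]
finger_gap: 32.9
```

Emit:
{"method": "servo_tool", "body": {"moves": [[-0.5,0,0,-0.008,0],[-0.5,0,0,-0.024,0],[-0.5,0,0,-0.032,0],[-0.5,0,0,-0.032,0],[-0.5,0,0,-0.032,0],[-0.5,0.015,-0.0005,0,0],[-0.5,0.03,-0.001,0,0],[-0.5,0.036,-0.0012,0,0],[-0.5,0.036,-0.0012,0,0],[-0.5,0.036,-0.0012,0,0],[-0.5,0.036,-0.0012,0,0],[-0.5,0.036,-0.0012,0,0]]}}

```text
time_s: 13.63
position: [503.3, 219.9, 191.0]
eef_rot: [0.0, 0.661, 0.75, 0.0]
force: [1.0, 0.7, -0.8]
finger_gap: 32.5
```

Emit:
{"method": "servo_tool", "body": {"moves": [[-0.5,0.036,-0.0012,0,0],[-0.5,0.036,-0.0012,0,0],[-0.5,0.036,-0.0012,0,0],[-0.5,0.025,-0.0008,0,0],[-0.5,0.0127,-0.0005,0,0],[-0.5,0,0,0,0],[-0.5,0,0,0,0],[-0.5,0,0,0,0]]}}

```text
time_s: 14.3
position: [481.3, 360.6, 190.6]
eef_rot: [0.0, 0.662, 0.75, -0.0]
force: [0.1, -0.6, -1.0]
finger_gap: 33.0
```

Emit:
{"method": "servo_tool", "body": {"moves": [[-0.5,0,0,0.025,0],[-0.5,0,0,0.035,0],[-0.5,0,0,0.035,0],[-0.5,0,0,0.02,0],[-0.5,0,0,0.008,0],[-0.5,0,0,0.003,0],[-0.5,0,0,0.001,0],[-0.5,0,0,0,0],[-0.5,0,0,0,0],[-0.5,0,0,0,0]]}}

```text
time_s: 15.13
position: [481.3, 362.5, 64.5]
eef_rot: [0.0, 0.661, 0.75, 0.001]
force: [-0.2, 0.9, -1.8]
finger_gap: 33.1
```

Emit:
{"method": "servo_tool", "body": {"moves": [[-0.5,0,0,0.001,0],[-0.5,0,0,0.0006,0],[-0.5,0,0,0,0],[-0.5,0,0,0,0]]}}

```text
time_s: 15.47
position: [481.1, 362.5, 62.7]
eef_rot: [-0.0, 0.661, 0.75, 0.001]
force: [-2.9, -1.0, 14.6]
finger_gap: 32.7
```

Emit:
{"method": "servo_tool", "body": {"moves": [[-0.1,0,0,0,0],[0,0,0,0,0],[0.15,0,0,0,0],[0.2,0,0,0,0],[0.2,0,0,-0.02,0],[0.2,0,0,-0.036,0],[0.4,0,0,-0.036,0],[0.4,0,0,-0.028,0],[0.4,-0.02,0.0003,0,0],[0.4,-0.034,0.0006,0,0],[0.4,-0.038,0.0006,0,0],[0.4,-0.038,0.0006,0,0]]}}

```text
time_s: 16.47
position: [499.1, 232.3, 181.8]
eef_rot: [0.0, 0.661, 0.751, 0.0]
force: [1.7, -1.1, 0.1]
finger_gap: 59.8
```

Emit:
{"method": "servo_tool", "body": {"moves": [[0.4,-0.038,0.0006,0,0],[0.4,-0.038,0.0006,0,0],[0.4,-0.038,0.0006,0,0],[0.4,-0.038,0.0006,0,0],[0.4,-0.038,0.0006,0,0],[0.4,-0.038,0.0006,0,0],[0.4,-0.038,0.0006,0,0],[0.4,-0.032,0.0006,0,0],[0.4,0,0.0006,0.03,0],[0.4,0,0,0.03,0],[0.4,0,0,0,0],[0.4,0,0,0,0]]}}

```text
time_s: 17.47
position: [541.5, -61.6, 121.2]
eef_rot: [-0.001, 0.661, 0.75, -0.001]
force: [0.4, 0.3, 0.4]
finger_gap: 59.8
```

Run:
```python
from h import *
ps=pose(); s=get_state();print(ps[0], s['time_s'],s['finger_gap'])
f=grab_frame('wrist'); cv2.imwrite('pics/w6.png',cv2.resize(f[120:420,110:510,::-1],(800,600),interpolation=cv2.INTER_CUBIC)); 
for q,z in(('yellow',100),('brass',26)):
    for b in blobs(f,q)[:3]: print(q,b,at('wrist',b[1],z,ps))
print('tcp axis px',[proj('wrist',[*ps[0][:2],z],ps) for z in(100,60)])
```

```text
[541.47215915 -61.57362308 121.23412805] 17.4667 59.75465702264385
yellow (281, (np.float64(366.5), np.float64(82.1)), (358, 69, 17, 26)) [566.2  33.1 100. ]
yellow (200, (np.float64(379.2), np.float64(86.4)), (373, 75, 13, 24)) [572.1  32.4 100. ]
yellow (103, (np.float64(286.4), np.float64(290.2)), (276, 287, 25, 7)) [545.2 -69.8 100. ]
brass (2200, (np.float64(286.8), np.float64(266.0)), (264, 237, 47, 58)) [549.7 -94.5  26. ]
brass (642, (np.float64(372.2), np.float64(83.5)), (358, 68, 30, 32)) [588.3  42.   26. ]
brass (540, (np.float64(285.6), np.float64(208.5)), (262, 199, 50, 26)) [543.  -50.6  26. ]
tcp axis px [array([281.1, 275.3]), array([281.3, 242.6])]
```

View pics/w6.png

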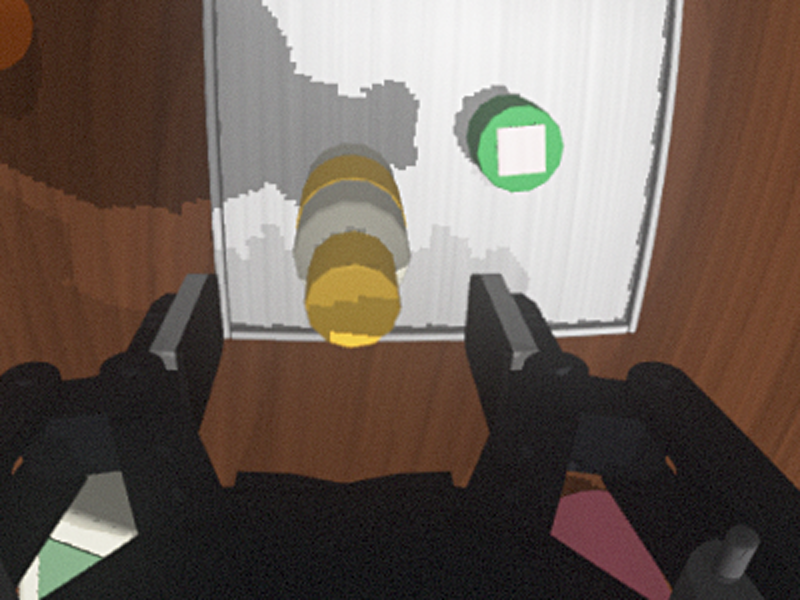

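The yellow cap is at crop column 352 against the jaw middle at 342, so about +2.3 mm. I correct by that and go down.

Emit:
{"method": "servo_tool", "body": {"moves": [[0.4,0.0005,0.0022,0.01,0],[0.4,0,0,0.02,0],[0.4,0,0,0.016,0],[0.4,0,0,0.008,0],[0.4,0,0,0.004,0],[0.4,0,0,0,0],[0.4,0,0,0,0]]}}

```text
time_s: 18.1
position: [544.8, -60.7, 64.5]
eef_rot: [0.0, 0.661, 0.75, 0.0]
force: [-0.0, -0.6, -1.0]
finger_gap: 59.9
```

Emit:
{"method": "servo_tool", "body": {"moves": [[0.2,0,0,0,0],[0,0,0,0,0],[-0.1,0,0,0,0],[-0.2,0,0,0,0],[-0.3,0,0,0,0],[-0.4,0,0,0,0],[-0.4,0,0,0,0],[-0.4,0,0,0,0]]}}

```text
time_s: 18.77
position: [544.5, -60.8, 64.1]
eef_rot: [0.0, 0.661, 0.75, 0.0]
force: [-1.8, -0.0, 8.1]
finger_gap: 32.9
```

Emit:
{"method": "servo_tool", "body": {"moves": [[-0.5,0,0,-0.008,0],[-0.5,0,0,-0.024,0],[-0.5,0,0,-0.032,0],[-0.5,0,0,-0.032,0],[-0.5,0,0,-0.032,0],[-0.5,0.015,-0.003,0,0],[-0.5,0.03,-0.006,0,0],[-0.5,0.036,-0.0072,0,0],[-0.5,0.036,-0.0072,0,0],[-0.5,0.036,-0.0072,0,0],[-0.5,0.036,-0.0072,0,0],[-0.5,0.036,-0.0072,0,0]]}}

```text
time_s: 19.77
position: [470.4, 158.3, 192.3]
eef_rot: [0.0, 0.661, 0.75, 0.0]
force: [1.0, 0.3, 0.3]
finger_gap: 32.8
```

Emit:
{"method": "servo_tool", "body": {"moves": [[-0.5,0.036,-0.0072,0,0],[-0.5,0.036,-0.0072,0,0],[-0.5,0.036,-0.0072,0,0],[-0.5,0.036,-0.0072,0,0],[-0.5,0.0154,-0.0035,0,0],[-0.5,0.008,-0.0016,0,0],[-0.5,0,0,0,0],[-0.5,0,0,0,0],[-0.5,0,0,0,0]]}}

```text
time_s: 20.52
position: [417.3, 317.1, 191.9]
eef_rot: [0.0, 0.662, 0.75, -0.0]
force: [0.5, -0.7, -0.3]
finger_gap: 32.9
```

Emit:
{"method": "servo_tool", "body": {"moves": [[-0.5,0,0,0.025,0],[-0.5,0,0,0.035,0],[-0.5,0,0,0.035,0],[-0.5,0,0,0.02,0],[-0.5,0,0,0.008,0],[-0.5,0,0,0.003,0],[-0.5,0,0,0.001,0],[-0.5,0,0,0,0],[-0.5,0,0,0,0],[-0.5,0,0,0,0]]}}

```text
time_s: 21.35
position: [417.0, 319.0, 65.8]
eef_rot: [0.0, 0.661, 0.75, 0.001]
force: [0.3, -1.1, -0.6]
finger_gap: 32.9
```

Emit:
{"method": "servo_tool", "body": {"moves": [[-0.5,0,0,0.001,0],[-0.5,0,0,0,0],[-0.5,0,0,0,0]]}}

```text
time_s: 21.6
position: [416.8, 318.9, 64.1]
eef_rot: [0.0, 0.661, 0.75, 0.0]
force: [-1.5, 0.2, 6.3]
finger_gap: 33.2
```

Emit:
{"method": "servo_tool", "body": {"moves": [[-0.1,0,0,0,0],[0,0,0,0,0],[0.15,0,0,0,0],[0.2,0,0,0,0],[0.2,0,0,-0.02,0],[0.2,0,0,-0.036,0],[0.4,0,0,-0.036,0],[0.4,0,0,-0.028,0],[0.4,-0.018,0.008,0,0],[0.4,-0.03,0.0134,0,0],[0.4,-0.03,0.0134,0,0],[0.4,-0.03,0.0134,0,0]]}}

```text
time_s: 22.6
position: [478.4, 216.5, 183.9]
eef_rot: [0.0, 0.661, 0.751, 0.0]
force: [0.1, 0.3, 0.5]
finger_gap: 60.0
```

Emit:
{"method": "servo_tool", "body": {"moves": [[0.4,-0.03,0.0134,0,0],[0.4,-0.03,0.0134,0,0],[0.4,-0.03,0.0134,0,0],[0.4,-0.03,0.0134,0,0],[0.4,-0.03,0.0134,0,0],[0.4,-0.03,0.0134,0,0],[0.4,-0.0098,0.0043,0.03,0],[0.4,0,0,0.036,0],[0.4,0,0,0.03,0],[0.4,0,0,0,0],[0.4,0,0,0,0],[0.4,0,0,0,0]]}}

```text
time_s: 23.6
position: [586.6, 39.9, 89.2]
eef_rot: [0.0, 0.661, 0.75, 0.0]
force: [-0.2, -0.1, 1.3]
finger_gap: 59.9
```

Run:
```python
from h import *
ps=pose(); s=get_state();print(ps[0], s['time_s'],s['finger_gap'])
f=grab_frame('wrist'); cv2.imwrite('pics/w7.png',cv2.resize(f[120:420,110:510,::-1],(800,600),interpolation=cv2.INTER_CUBIC)); 
for b in blobs(f,'brass')[:3]: print(b,at('wrist',b[1],26,ps))
print('tcp axis px',[proj('wrist',[*ps[0][:2],z],ps) for z in(26,60)])
f=grab_frame('top'); cv2.imwrite('pics/t7.png',cv2.resize(f[100:320,80:360,::-1],(763,600),interpolation=cv2.INTER_CUBIC))
```

```text
[586.63267994  39.89870254  89.24444672] 23.6 59.89510439800775
(2570, (np.float64(487.0), np.float64(22.7)), (436, 0, 100, 45)) [697.4 198.9  26. ]
(748, (np.float64(283.9), np.float64(238.7)), (267, 223, 34, 32)) [588.2  41.8  26. ]
tcp axis px [array([280.9, 241.3]), array([280.9, 267.7])]
```

View pics/w7.png

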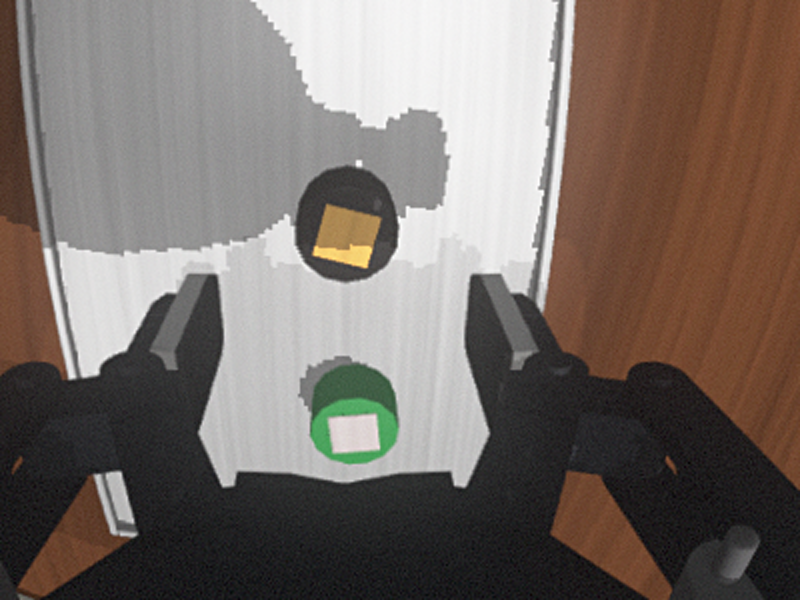

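View pics/t7.png

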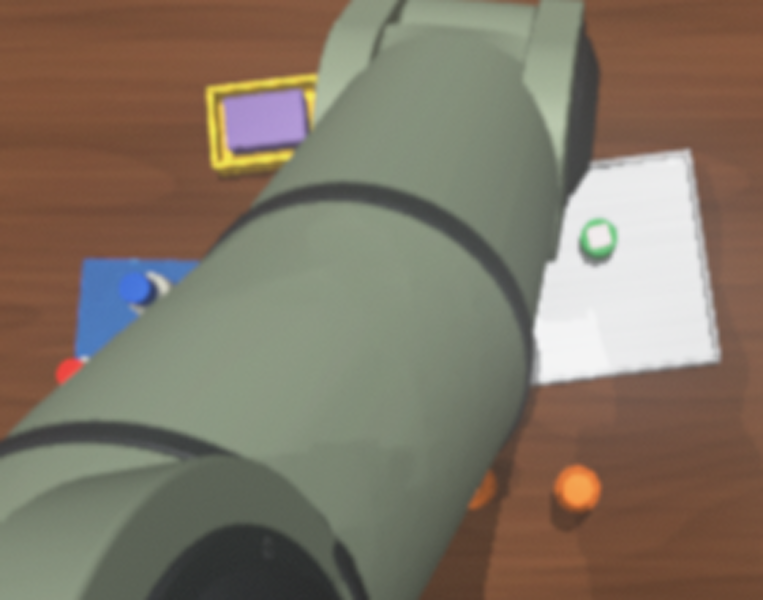

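The puck is at crop column 347 against the jaw middle at 342, so about +1.6 mm. The green puck sits outside the closing zone, and blue and red are upright on the mat. I go down for the puck.

Emit:
{"method": "servo_tool", "body": {"moves": [[0.4,0.0015,0.0016,0.01,0],[0.4,0,0,0.02,0],[0.4,0,0,0.016,0],[0.4,0,0,0.006,0],[0.4,0,0,0.003,0],[0.4,0,0,0,0],[0.4,0,0,0,0],[0.4,0,0,0,0]]}}

```text
time_s: 24.37
position: [587.9, 41.7, 33.6]
eef_rot: [0.0, 0.661, 0.75, 0.0]
force: [0.9, -0.3, 0.2]
finger_gap: 59.8
```

Run:
```python
from h import *
I=(np.zeros(3),np.eye(3))
for x in(11,-11):
  for z in(12,16,20,25,30): print(x,z,proj('wrist',[x,-30,z],I),proj('wrist',[x,30,z],I))
```

```text
11 12 [214.8 263.3] [347.2 263.4]
11 16 [216.4 259.3] [345.6 259.5]
11 20 [217.9 255.6] [344.1 255.7]
11 25 [219.7 251.2] [342.3 251.3]
11 30 [221.4 247. ] [340.6 247.1]
-11 12 [218.8 303.3] [343.1 303.4]
-11 16 [220.1 298.8] [341.8 298.9]
-11 20 [221.4 294.5] [340.5 294.6]
-11 25 [223.  289.4] [338.9 289.5]
-11 30 [224.5 284.5] [337.5 284.6]
```

Emit:
{"method": "servo_tool", "body": {"moves": [[0.2,0,0,0.0025,0],[0,0,0,0,0],[-0.1,0,0,0,0],[-0.2,0,0,0,0],[-0.3,0,0,0,0],[-0.4,0,0,0,0],[-0.5,0,0,0,0],[-0.5,0,0,0,0]]}}

```text
time_s: 25.03
position: [587.4, 41.6, 30.5]
eef_rot: [0.0, 0.661, 0.75, 0.0]
force: [-1.0, 0.6, 5.7]
finger_gap: 30.8
```

Emit:
{"method": "servo_tool", "body": {"moves": [[-0.6,0,0,-0.008,0],[-0.6,0,0,-0.024,0],[-0.6,0,0,-0.032,0],[-0.6,0,0,-0.032,0],[-0.6,0,0,-0.032,0],[-0.6,0,0,-0.025,0],[-0.6,-0.015,0,0,0],[-0.6,-0.03,0,0,0],[-0.6,-0.035,0,0,0],[-0.6,-0.035,0,0,0],[-0.6,-0.03,0,0,0],[-0.6,-0.015,0,0,0]]}}

```text
time_s: 26.03
position: [607.2, -121.7, 183.9]
eef_rot: [0.001, 0.662, 0.749, -0.001]
force: [-0.2, -0.9, -1.2]
finger_gap: 30.9
```

Emit:
{"method": "servo_tool", "body": {"moves": [[-0.6,0,0,0,0],[-0.6,0,0,0,0]]}}

```text
time_s: 26.2
position: [607.3, -117.9, 183.5]
eef_rot: [0.0, 0.662, 0.75, 0.0]
force: [0.3, 0.8, 0.0]
finger_gap: 30.8
```

Run:
```python
from h import *
ps=pose(); s=get_state();print(ps[0], s['time_s'],s['finger_gap'])
f=grab_frame('wrist'); cv2.imwrite('pics/w8raw.png',f[:,:,::-1]);cv2.imwrite('pics/w8.png',cv2.resize(f[:,:,::-1],(800,600),interpolation=cv2.INTER_CUBIC)); np.savez('w8.npz',P=ps[0],M=ps[1])
print([(d['centre'],d['score'],at('wrist',d['centre'],60,ps)) for d in boxes_of('wrist','pan')])
print('top est',at('top',(436,217),60)); X=at('top',(436,217),60); print(proj('wrist',X,ps))
```

```text
[ 607.31608381 -117.85548475  183.50149972] 26.2 30.834212951113876
[([131.5, 303.2], 0.83, array([ 475.9, -229.4,   60. ]))]
top est [ 524.4 -323.4   60. ]
[182.6 378.2]
```

View pics/w8.png

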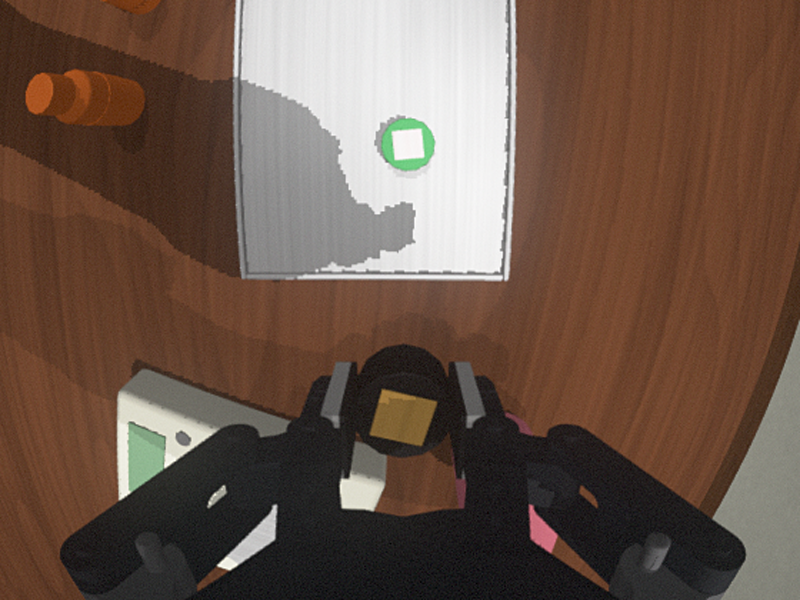

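The view shows the puck gripped level (403,400), with the pan hidden behind the gripper. I move beyond the pan so that the wrist camera looks straight down on it.

Emit:
{"method": "servo_tool", "body": {"moves": [[-0.6,-0.02,-0.008,0,0],[-0.6,-0.03,-0.0117,0,0],[-0.6,-0.035,-0.0137,0,0],[-0.6,-0.035,-0.0137,0,0],[-0.6,-0.035,-0.0137,0,0],[-0.6,-0.035,-0.0137,0,0],[-0.6,-0.035,-0.0137,0,0],[-0.6,-0.025,-0.0098,0,0],[-0.6,-0.011,-0.0044,0,0],[-0.6,0,0,0,0],[-0.6,0,0,0,0],[-0.6,0,0,0,0]]}}

```text
time_s: 27.3
position: [540.0, -386.7, 183.1]
eef_rot: [-0.0, 0.66, 0.751, 0.0]
force: [-0.1, 0.5, -1.1]
finger_gap: 30.9
```

Run:
```python
from h import *
ps=pose(); s=get_state();print(ps[0], s['time_s'],s['finger_gap'])
f=grab_frame('wrist'); cv2.imwrite('pics/w9raw.png',f[:,:,::-1]);cv2.imwrite('pics/w9.png',cv2.resize(f[:,:,::-1],(800,600),interpolation=cv2.INTER_CUBIC)); np.savez('w9.npz',P=ps[0],M=ps[1])
print([(d['centre'],d['score'],at('wrist',d['centre'],60,ps)) for d in boxes_of('wrist','pan')])
print(proj('wrist',[524.4,-323.4,60],ps))
```

```text
[ 539.96610575 -386.7206778   183.10286925] 27.3 30.911591598606055
[([246.0, 110.6], 0.75, array([ 504.6, -313.5,   60. ]))]
[271.1 126.9]
```

View pics/w9.png

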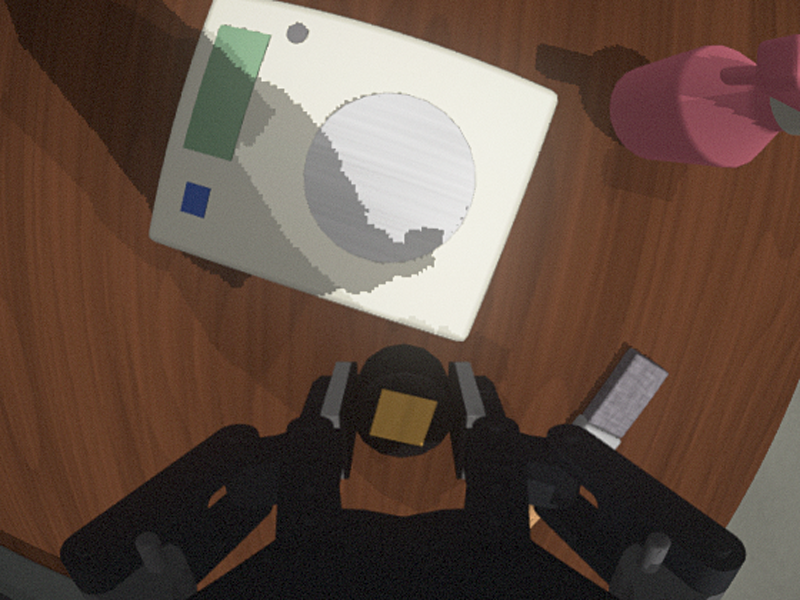

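The pan's rim spans columns 304 to 475 and rows 92 to 263, so its middle is at (389.5,177.5), raw (272.7,124.2).

Run:
```python
from h import *
d=np.load('w9.npz'); ps=(d['P'],d['M'])
pts=[(304,178),(475,178),(390,92),(390,263)]
W=[at('wrist',((u+.5)*.7-.5,(v+.5)*.7-.5),60,ps) for u,v in pts]; print(W, np.mean(W,0), np.hypot(*(W[0]-W[1])[:2]),np.hypot(*(W[2]-W[3])[:2]))
# puck in hand: brass face centre -> tool frame
X=at('wrist',((403.5)*.7,(417)*.7),183.1-30.5+26,ps); print('face',X, ps[1].T@(X-ps[0]))
print(togo((525.2,-320.5),86.5))
```

```text
[array([ 480.8, -326.3,   60. ]), array([ 568.9, -315.3,   60. ]), array([ 519.7, -277. ,   60. ]), array([ 531. , -366.2,   60. ])] [ 525.1 -321.2   60. ] 88.78406388536173 89.91290229994802
face [ 540.5 -385.7  178.6] [0.93878167 0.65892988 4.50412679]
(array([ 0.0678, -0.0061,  0.0968]), None)
```

Emit:
{"method": "servo_tool", "body": {"moves": [[-0.6,0.012,-0.0013,0,0],[-0.6,0.027,-0.0028,0,0],[-0.6,0.0198,-0.002,0,0],[-0.6,0.007,-0.0008,0,0],[-0.6,0,0,0.02,0],[-0.6,0,0,0.03,0],[-0.6,0,0,0.025,0],[-0.6,0,0,0.012,0],[-0.6,0,0,0.003,0],[-0.6,0,0,0,0],[-0.6,0,0,0,0],[-0.6,0,0,0,0]]}}

```text
time_s: 28.4
position: [524.4, -324.9, 94.7]
eef_rot: [0.001, 0.661, 0.75, 0.0]
force: [-0.5, 0.2, -0.2]
finger_gap: 31.1
```

Emit:
{"method": "servo_tool", "body": {"moves": [[-0.6,0.0022,0.0003,0.004,0],[-0.6,0,0,0.002,0],[-0.6,0,0,0.001,0],[-0.6,0,0,0,0],[-0.6,0,0,0,0]]}}

```text
time_s: 28.82
position: [523.9, -322.1, 86.5]
eef_rot: [-0.0, 0.661, 0.75, 0.0]
force: [-0.9, 2.7, 5.3]
finger_gap: 31.0
```

Emit:
{"method": "servo_tool", "body": {"moves": [[-0.2,0,0,0,0],[-0.1,0,0,0,0],[0.1,0,0,0,0],[0.3,0,0,0,0],[0.3,0,0,0,0],[0.3,0,0,-0.02,0],[0.3,0,0,-0.036,0],[0.3,0,0,-0.036,0],[0.3,0,0,-0.012,0],[0.3,0,0,0,0],[0.3,0,0,0,0]]}}

```text
time_s: 29.73
position: [524.0, -322.3, 190.6]
eef_rot: [0.001, 0.661, 0.75, 0.0]
force: [-0.2, 0.0, -1.2]
finger_gap: 55.1
```

Run:
```python
from h import *
ps=pose(); s=get_state();print(ps[0], s['time_s'],s['finger_gap'])
f=grab_frame('wrist'); cv2.imwrite('pics/w10.png',cv2.resize(f[120:420,110:510,::-1],(800,600),interpolation=cv2.INTER_CUBIC))
for b in blobs(f,'brass')[:4]: print(b,at('wrist',b[1],82,ps))
```

```text
[ 523.96214325 -322.29226559  190.6459999 ] 29.7333 55.10017299658224
(522, (np.float64(282.1), np.float64(216.7)), (269, 204, 27, 26)) [ 524.8 -322.2   82. ]
(116, (np.float64(390.9), np.float64(369.2)), (385, 362, 14, 18)) [ 655.3 -471.5   82. ]
```

View pics/w10.png

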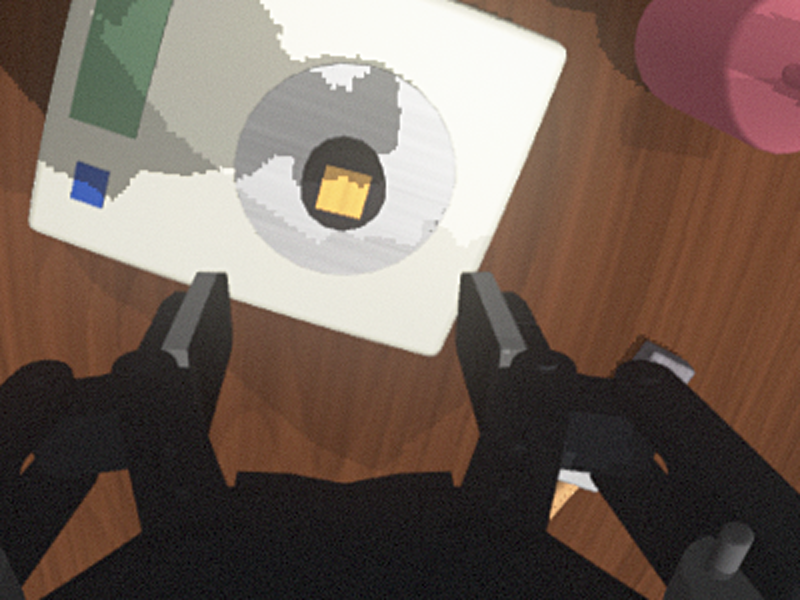

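Run:
```python
from h import *
ps=pose()
W=[at('wrist',((u+.5)/2-.5+110,(v+.5)/2-.5+120),60,ps) for u,v in [(234,170),(456,170),(345,62),(345,275)]]; print(W,np.mean(W,0))
print(togo((481.1,362.5),190))
```

```text
[array([ 479.9, -324.7,   60. ]), array([ 568.3, -313.4,   60. ]), array([ 518.6, -276.3,   60. ]), array([ 530., -365.,   60.])] [ 524.2  -319.85   60.  ]
(array([ 6.844e-01,  4.430e-02, -1.000e-04]), None)
```

The puck stands about 2.5 mm from the pan's middle (45 mm radius) and is flat. I go back to the mat for the yellow bottle.

Emit:
{"method": "servo_tool", "body": {"moves": [[0.2,0.02,-0.0007,0,0],[0.2,0.036,-0.0012,0,0],[0.2,0.036,-0.0012,0,0],[0.2,0.036,-0.0012,0,0],[0.2,0.036,-0.0012,0,0],[0.2,0.036,-0.0012,0,0],[0.2,0.036,-0.0012,0,0],[0.2,0.036,-0.0012,0,0],[0.2,0.036,-0.0012,0,0],[0.2,0.036,-0.0012,0,0],[0.2,0.036,-0.0012,0,0],[0.2,0.036,-0.0012,0,0]]}}

```text
time_s: 30.78
position: [456.4, 90.1, 189.2]
eef_rot: [-0.0, 0.661, 0.75, -0.001]
force: [1.1, -1.2, 0.2]
finger_gap: 51.3
```

Emit:
{"method": "servo_tool", "body": {"moves": [[0.2,0.036,-0.0012,0,0],[0.2,0.036,-0.0012,0,0],[0.2,0.036,-0.0012,0,0],[0.2,0.036,-0.0012,0,0],[0.2,0.036,-0.0012,0,0],[0.2,0.036,-0.0012,0,0],[0.2,0.018,-0.0006,0,0],[0.2,0,0,0.03,0],[0.2,0,0,0.03,0],[0.2,0,0,0,0],[0.2,0,0,0,0],[0.2,0,0,0,0]]}}

```text
time_s: 31.78
position: [420.6, 319.4, 130.8]
eef_rot: [0.0, 0.661, 0.75, -0.0]
force: [-0.1, -0.9, -0.6]
finger_gap: 51.1
```

Run:
```python
from h import *
ps=pose(); s=get_state();print(ps[0], s['time_s'],s['finger_gap']); print(togo((416.8,318.9),64.1))
f=grab_frame('wrist'); cv2.imwrite('pics/w11.png',cv2.resize(f[120:420,110:510,::-1],(800,600),interpolation=cv2.INTER_CUBIC))
for q in('yellow','red','blue','brass'):
  for b in blobs(f,q)[:2]: print(q,b,at('wrist',b[1],100,ps))
```

```text
[420.62827715 319.43666452 130.8436325 ] 31.7833 51.10934300305465
(array([-0.    , -0.0039,  0.0667]), None)
yellow (1386, (np.float64(274.0), np.float64(265.2)), (252, 245, 45, 41)) [417.  319.5 100. ]
yellow (661, (np.float64(527.1), np.float64(307.2)), (494, 269, 66, 80)) [600.1 299.  100. ]
red (1892, (np.float64(407.4), np.float64(195.6)), (381, 171, 52, 51)) [478.4 364.9 100. ]
red (38, (np.float64(378.8), np.float64(151.9)), (374, 149, 11, 6)) [459.  383.9 100. ]
blue (26144, (np.float64(341.2), np.float64(184.0)), (212, 90, 275, 187)) [443.5 366.  100. ]
blue (1407, (np.float64(477.9), np.float64(273.1)), (457, 251, 43, 46)) [539.1 324.8 100. ]
brass (1837, (np.float64(273.9), np.float64(257.0)), (251, 232, 47, 52)) [416.4 324.2 100. ]
brass (1622, (np.float64(512.4), np.float64(293.8)), (485, 260, 75, 89)) [577.5 310.4 100. ]
```

View pics/w11.png

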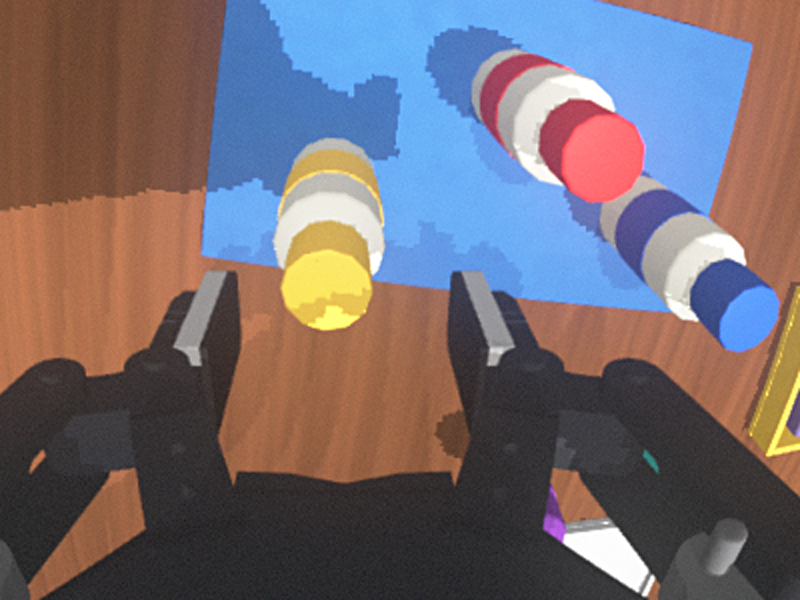

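All three bottles stand upright on the mat. The yellow one is 4 mm off the jaw middle, which matches the recorded release pose (−3.9 mm).

Emit:
{"method": "servo_tool", "body": {"moves": [[0.2,0,-0.0039,0,0],[0.2,0,0,0.015,0],[0.2,0,0,0.025,0],[0.2,0,0,0.016,0],[0.2,0,0,0.007,0],[0.2,0,0,0.003,0],[0.2,0,0,0,0],[0.2,0,0,0,0]]}}

```text
time_s: 32.5
position: [416.8, 319.6, 65.2]
eef_rot: [0.0, 0.661, 0.75, 0.001]
force: [-0.8, -0.3, 1.2]
finger_gap: 51.4
```

Emit:
{"method": "servo_tool", "body": {"moves": [[0.2,-0.0007,0,0.001,0],[0.2,0,0,0,0],[0,0,0,0,0],[-0.1,0,0,0,0],[-0.2,0,0,0,0],[-0.3,0,0,0,0],[-0.4,0,0,0,0],[-0.4,0,0,0,0],[-0.4,0,0,0,0]]}}

```text
time_s: 33.25
position: [416.5, 318.7, 63.5]
eef_rot: [-0.0, 0.661, 0.75, 0.0]
force: [-0.3, 0.2, 6.4]
finger_gap: 33.0
```

Emit:
{"method": "servo_tool", "body": {"moves": [[-0.5,0,0,-0.008,0],[-0.5,0,0,-0.024,0],[-0.5,0,0,-0.032,0],[-0.5,0,0,-0.032,0],[-0.5,0,0,-0.032,0],[-0.5,-0.015,0.003,0,0],[-0.5,-0.03,0.006,0,0],[-0.5,-0.036,0.007,0,0],[-0.5,-0.036,0.007,0,0],[-0.5,-0.036,0.007,0,0],[-0.5,-0.036,0.007,0,0],[-0.5,-0.036,0.007,0,0]]}}

```text
time_s: 34.25
position: [488.7, 99.2, 191.8]
eef_rot: [0.0, 0.661, 0.75, 0.0]
force: [1.6, 0.1, -0.8]
finger_gap: 33.1
```

Emit:
{"method": "servo_tool", "body": {"moves": [[-0.5,-0.036,0.007,0,0],[-0.5,-0.036,0.007,0,0],[-0.5,-0.036,0.007,0,0],[-0.5,-0.036,0.007,0,0],[-0.5,-0.016,0.0033,0,0],[-0.5,-0.008,0.0017,0,0],[-0.5,0,0,0,0],[-0.5,0,0,0,0],[-0.5,0,0,0,0]]}}

```text
time_s: 35.0
position: [542.1, -60.0, 191.3]
eef_rot: [-0.0, 0.66, 0.751, 0.0]
force: [-0.3, 1.4, -0.5]
finger_gap: 33.2
```

Emit:
{"method": "servo_tool", "body": {"moves": [[-0.5,-0.0013,0.0022,0.025,0],[-0.5,0,0,0.035,0],[-0.5,0,0,0.035,0],[-0.5,0,0,0.018,0],[-0.5,0,0,0.008,0],[-0.5,0,0,0.002,0],[-0.5,0,0,0,0],[-0.5,0,0,0,0],[-0.5,0,0,0,0]]}}

```text
time_s: 35.75
position: [545.5, -62.4, 69.6]
eef_rot: [0.001, 0.661, 0.75, 0.001]
force: [0.3, 1.0, -0.3]
finger_gap: 33.0
```

Emit:
{"method": "servo_tool", "body": {"moves": [[-0.5,0.0015,-0.0008,0.003,0],[-0.5,0,0,0.001,0],[-0.5,0,0,0,0],[-0.5,0,0,0,0]]}}

```text
time_s: 36.08
position: [543.8, -61.2, 64.3]
eef_rot: [0.0, 0.661, 0.75, 0.0]
force: [0.1, 0.7, -0.5]
finger_gap: 32.9
```

Emit:
{"method": "servo_tool", "body": {"moves": [[-0.5,0.0001,0.0006,0,0],[-0.5,0,0,0.0006,0],[-0.5,0,0,0.0004,0],[-0.5,0,0,0,0],[-0.5,0,0,0,0]]}}

```text
time_s: 36.5
position: [544.5, -61.1, 63.5]
eef_rot: [0.0, 0.661, 0.75, 0.0]
force: [-1.3, -0.2, 7.6]
finger_gap: 33.0
```

Emit:
{"method": "servo_tool", "body": {"moves": [[-0.1,0,0,0,0],[0,0,0,0,0],[0.15,0,0,0,0],[0.2,0,0,0,0],[0.2,0,0,-0.02,0],[0.2,0,0,-0.036,0],[0.2,0,0,-0.036,0],[0.2,0,0,-0.03,0],[0.2,0.02,-0.0003,0,0],[0.2,0.034,-0.0006,0,0],[0.2,0.038,-0.0007,0,0],[0.2,0.038,-0.0007,0,0]]}}

```text
time_s: 37.5
position: [525.3, 68.8, 185.4]
eef_rot: [0.0, 0.662, 0.75, 0.0]
force: [1.4, 1.3, 0.7]
finger_gap: 51.6
```

Emit:
{"method": "servo_tool", "body": {"moves": [[0.2,0.038,-0.0007,0,0],[0.2,0.038,-0.0007,0,0],[0.2,0.038,-0.0007,0,0],[0.2,0.038,-0.0007,0,0],[0.2,0.038,-0.0007,0,0],[0.2,0.038,-0.0007,0,0],[0.2,0.038,-0.0007,0,0],[0.2,0.022,-0.0004,0,0],[0.2,0.01,-0.0002,0.025,0],[0.2,0,0,0.03,0],[0.2,0,0,0,0],[0.2,0,0,0,0]]}}

```text
time_s: 38.5
position: [482.3, 361.7, 129.6]
eef_rot: [0.0, 0.661, 0.75, -0.001]
force: [0.1, -0.2, 0.5]
finger_gap: 51.5
```

Emit:
{"method": "servo_tool", "body": {"moves": [[0.2,0,0,0,0]]}}

```text
time_s: 38.58
position: [483.4, 362.1, 131.5]
eef_rot: [0.0, 0.661, 0.75, 0.0]
force: [-0.7, 0.2, 0.0]
finger_gap: 51.2
```

Emit:
{"method": "servo_tool", "body": {"moves": [[0.2,0.0008,-0.002,0,0],[0.2,0,0,0.015,0],[0.2,0,0,0.025,0],[0.2,0,0,0.016,0],[0.2,0,0,0.007,0],[0.2,0,0,0.003,0],[0.2,0,0,0,0],[0.2,0,0,0,0],[0.2,0,0,0,0]]}}

```text
time_s: 39.33
position: [481.1, 363.5, 65.4]
eef_rot: [0.0, 0.661, 0.75, 0.001]
force: [-0.0, -0.7, -0.0]
finger_gap: 51.3
```

Emit:
{"method": "servo_tool", "body": {"moves": [[0.2,-0.001,0,0.0025,0],[0.2,0,0,0,0],[0,0,0,0,0],[-0.1,0,0,0,0],[-0.2,0,0,0,0],[-0.3,0,0,0,0],[-0.4,0,0,0,0],[-0.4,0,0,0,0],[-0.4,0,0,0,0]]}}

```text
time_s: 40.08
position: [480.8, 362.2, 61.9]
eef_rot: [0.0, 0.661, 0.75, 0.0]
force: [-0.9, -1.4, 5.6]
finger_gap: 32.9
```

Emit:
{"method": "servo_tool", "body": {"moves": [[-0.5,0,0,-0.008,0],[-0.5,0,0,-0.024,0],[-0.5,0,0,-0.032,0],[-0.5,0,0,-0.032,0],[-0.5,0,0,-0.032,0],[-0.5,-0.015,0.0004,0,0],[-0.5,-0.03,0.0009,0,0],[-0.5,-0.036,0.001,0,0],[-0.5,-0.036,0.001,0,0],[-0.5,-0.036,0.001,0,0],[-0.5,-0.036,0.001,0,0],[-0.5,-0.036,0.001,0,0]]}}

```text
time_s: 41.08
position: [515.1, 137.9, 190.0]
eef_rot: [0.0, 0.661, 0.75, 0.0]
force: [1.1, 0.4, -1.1]
finger_gap: 33.3
```

Emit:
{"method": "servo_tool", "body": {"moves": [[-0.5,-0.036,0.001,0,0],[-0.5,-0.036,0.001,0,0],[-0.5,-0.036,0.001,0,0],[-0.5,-0.025,0.0008,0,0],[-0.5,-0.013,0.0005,0,0],[-0.5,0,0,0,0],[-0.5,0,0,0,0],[-0.5,0,0,0,0],[-0.5,0,0,0,0]]}}

```text
time_s: 41.83
position: [537.9, -3.1, 189.6]
eef_rot: [-0.0, 0.66, 0.751, 0.0]
force: [0.4, -0.0, -1.2]
finger_gap: 33.0
```

Emit:
{"method": "servo_tool", "body": {"moves": [[-0.5,0,0.0012,0.025,0],[-0.5,0,0,0.035,0],[-0.5,0,0,0.035,0],[-0.5,0,0,0.018,0],[-0.5,0,0,0.008,0],[-0.5,0,0,0.002,0],[-0.5,0,0,0,0],[-0.5,0,0,0,0],[-0.5,0,0,0,0]]}}

```text
time_s: 42.58
position: [539.9, -4.2, 68.0]
eef_rot: [0.001, 0.661, 0.75, 0.001]
force: [0.3, -0.0, -0.1]
finger_gap: 33.1
```

Emit:
{"method": "servo_tool", "body": {"moves": [[-0.5,0,0,0.003,0],[-0.5,0,0,0.001,0],[-0.5,0,0,0,0],[-0.5,0,0,0,0]]}}

```text
time_s: 42.92
position: [539.2, -4.4, 62.8]
eef_rot: [0.0, 0.661, 0.75, 0.0]
force: [-0.2, -0.0, -0.5]
finger_gap: 32.9
```

Emit:
{"method": "servo_tool", "body": {"moves": [[-0.5,0.0002,0.0008,0,0],[-0.5,0,0,0.0006,0],[-0.5,0,0,0.0004,0],[-0.5,0,0,0,0],[-0.5,0,0,0,0]]}}

```text
time_s: 43.33
position: [540.1, -4.1, 61.9]
eef_rot: [0.0, 0.661, 0.75, 0.0]
force: [-0.7, 0.1, 4.1]
finger_gap: 33.0
```

Emit:
{"method": "servo_tool", "body": {"moves": [[-0.1,0,0,0,0],[0,0,0,0,0],[0.15,0,0,0,0],[0.2,0,0,0,0],[0.2,0,0,-0.02,0],[0.2,0,0,-0.036,0],[0.2,0,0,-0.036,0],[0.2,0,0,-0.03,0],[0.2,0.02,0.003,0,0],[0.2,0.034,0.0052,0,0],[0.2,0.036,0.0055,0,0],[0.2,0.036,0.0055,0,0]]}}

```text
time_s: 44.33
position: [543.0, 124.6, 184.0]
eef_rot: [0.0, 0.661, 0.75, 0.0]
force: [0.7, 0.1, 0.3]
finger_gap: 51.0
```

Emit:
{"method": "servo_tool", "body": {"moves": [[0.2,0.036,0.0055,0,0],[0.2,0.036,0.0055,0,0],[0.2,0.036,0.0055,0,0],[0.2,0.036,0.0055,0,0],[0.2,0.034,0.0051,0,0],[0.2,0.0146,0.002,0,0],[0.2,0,0,0.025,0],[0.2,0,0,0.03,0],[0.2,0,0,0,0],[0.2,0,0,0,0],[0.2,0,0,0,0]]}}

```text
time_s: 45.25
position: [548.4, 317.7, 130.0]
eef_rot: [0.0, 0.661, 0.75, 0.0]
force: [0.3, -0.5, 0.3]
finger_gap: 51.2
```

Emit:
{"method": "servo_tool", "body": {"moves": [[0.2,0,-0.0019,0,0],[0.2,0,0,0.015,0],[0.2,0,0,0.025,0],[0.2,0,0,0.016,0],[0.2,0,0,0.007,0],[0.2,0,0,0.003,0],[0.2,0,0,0,0],[0.2,0,0,0,0],[0.2,0,0,0,0]]}}

```text
time_s: 46.0
position: [546.4, 318.1, 63.9]
eef_rot: [0.0, 0.661, 0.75, 0.001]
force: [0.4, 0.7, 0.6]
finger_gap: 51.3
```

Emit:
{"method": "servo_tool", "body": {"moves": [[0.2,0,0,0.001,0],[0.2,0,0,0,0],[0,0,0,0,0],[-0.1,0,0,0,0],[-0.2,0,0,0,0],[-0.3,0,0,0,0],[-0.4,0,0,0,0],[-0.4,0,0,0,0],[-0.4,0,0,0,0]]}}

```text
time_s: 46.75
position: [545.9, 317.8, 61.8]
eef_rot: [0.0, 0.661, 0.75, 0.0]
force: [-0.8, -0.2, 5.2]
finger_gap: 33.4
```

Emit:
{"method": "servo_tool", "body": {"moves": [[-0.5,0,0,-0.008,0],[-0.5,0,0,-0.024,0],[-0.5,0,0,-0.032,0],[-0.5,0,0,-0.032,0],[-0.5,0,0,-0.032,0],[-0.5,-0.015,-0.0026,0,0],[-0.5,-0.03,-0.0054,0,0],[-0.5,-0.035,-0.0062,0,0],[-0.5,-0.035,-0.0062,0,0],[-0.5,-0.035,-0.0062,0,0],[-0.5,-0.035,-0.0062,0,0],[-0.5,-0.035,-0.0062,0,0]]}}

```text
time_s: 47.75
position: [534.3, 92.9, 190.0]
eef_rot: [0.0, 0.661, 0.75, 0.0]
force: [0.7, -0.0, -0.6]
finger_gap: 33.2
```

Emit:
{"method": "servo_tool", "body": {"moves": [[-0.5,-0.028,-0.005,0,0],[-0.5,-0.015,-0.0025,0,0],[-0.5,0,0,0,0],[-0.5,0,0,0,0],[-0.5,0,0,0,0],[-0.5,0,0,0,0]]}}

```text
time_s: 48.25
position: [532.8, 52.2, 189.7]
eef_rot: [-0.0, 0.66, 0.751, 0.0]
force: [0.9, 0.5, -1.2]
finger_gap: 32.9
```

Emit:
{"method": "servo_tool", "body": {"moves": [[-0.5,0,0.0005,0.025,0],[-0.5,0,0,0.035,0],[-0.5,0,0,0.035,0],[-0.5,0,0,0.018,0],[-0.5,0,0,0.008,0],[-0.5,0,0,0.002,0],[-0.5,0,0,0,0],[-0.5,0,0,0,0],[-0.5,0,0,0,0]]}}

```text
time_s: 49.0
position: [534.1, 51.3, 68.0]
eef_rot: [0.001, 0.661, 0.75, 0.001]
force: [0.4, -0.2, -0.5]
finger_gap: 33.2
```

Emit:
{"method": "servo_tool", "body": {"moves": [[-0.5,0,0,0.003,0],[-0.5,0,0,0.001,0],[-0.5,0,0,0,0],[-0.5,0,0,0,0]]}}

```text
time_s: 49.33
position: [533.4, 51.1, 62.8]
eef_rot: [0.0, 0.661, 0.75, 0.0]
force: [0.7, -1.1, -0.8]
finger_gap: 33.1
```

Emit:
{"method": "servo_tool", "body": {"moves": [[-0.5,0,0.0008,0,0],[-0.5,0,0,0.0006,0],[-0.5,0,0,0.0004,0],[-0.5,0,0,0,0],[-0.5,0,0,0,0]]}}

```text
time_s: 49.75
position: [534.3, 51.2, 61.8]
eef_rot: [0.0, 0.661, 0.75, 0.0]
force: [-0.8, 0.4, 3.9]
finger_gap: 32.8
```

Emit:
{"method": "servo_tool", "body": {"moves": [[-0.1,0,0,0,0],[0,0,0,0,0],[0.15,0,0,0,0],[0.2,0,0,0,0],[0.2,0,0,-0.02,0],[0.2,0,0,-0.036,0],[0.2,0,0,-0.036,0],[0.4,0,0,-0.036,0],[0.4,0,0,-0.036,0],[1,0,0,-0.03,0],[1,-0.02,0.0008,0,0],[1,-0.035,0.0014,0,0]]}}

```text
time_s: 50.75
position: [543.9, -0.2, 257.4]
eef_rot: [0.0, 0.659, 0.752, 0.002]
force: [1.2, -0.2, -0.5]
finger_gap: 85.6
```

Emit:
{"method": "servo_tool", "body": {"moves": [[1,-0.036,0.0014,0,0],[1,-0.0206,0.0008,0,0],[1,0,0,0,0],[1,0,0,0,0],[1,0,0,0,0],[1,0,0,0,0]]}}

```text
time_s: 51.25
position: [552.5, -57.9, 255.6]
eef_rot: [-0.0, 0.661, 0.751, 0.0]
force: [1.0, 0.8, 0.7]
finger_gap: 85.4
```

Run:
```python
from h import *
ps=pose(); s=get_state();print(ps[0], s['time_s'],s['finger_gap'],s['force'])
f=grab_frame('wrist'); cv2.imwrite('pics/w12.png',cv2.resize(f[:,:,::-1],(800,600),interpolation=cv2.INTER_CUBIC))
f2=grab_frame('scene'); cv2.imwrite('pics/scene12.png',f2[:,:,::-1])
for q in('red','yellow','blue','green'):
    for b in blobs(f,q)[:3]: 
        X=at('wrist',b[1],100,ps)
        if 480<X[0]<640 and -100<X[1]<100: print(q,b,X)
s0=cv2.imread('pics/scene0.png')[:,:,::-1].copy()
for q in('red','yellow','blue','green'):
    for nm,im in(('before',s0),('after',f2)):
        print(q,nm,[b[:2] for b in blobs(im,q,amin=25) if 200<b[1][0]<320 and 180<b[1][1]<260])
```

```text
[552.48342369 -57.93538656 255.58006143] 51.25 85.36323217669134 [1.00288632 0.83046614 0.68629154]
red (592, (np.float64(276.1), np.float64(135.9)), (263, 123, 27, 27)) [541.2  -3.6 100. ]
yellow (513, (np.float64(273.0), np.float64(201.3)), (260, 189, 27, 25)) [545.6 -60.6 100. ]
blue (578, (np.float64(278.1), np.float64(69.0)), (265, 56, 27, 27)) [535.7  52.6 100. ]
green (140, (np.float64(322.4), np.float64(168.1)), (315, 153, 22, 26)) [584.  -25.7 100. ]
green (79, (np.float64(337.1), np.float64(161.5)), (327, 154, 15, 19)) [595.7 -18.2 100. ]
red before [(151, (np.float64(262.5), np.float64(201.0))), (90, (np.float64(263.5), np.float64(223.2)))]
red after [(161, (np.float64(262.8), np.float64(200.8))), (89, (np.float64(263.5), np.float64(223.3)))]
yellow before [(141, (np.float64(235.2), np.float64(207.7))), (101, (np.float64(237.5), np.float64(229.0)))]
yellow after [(144, (np.float64(235.6), np.float64(207.7))), (93, (np.float64(237.8), np.float64(229.5)))]
blue before [(119, (np.float64(288.9), np.float64(194.8))), (70, (np.float64(288.0), np.float64(216.8)))]
blue after [(122, (np.float64(289.0), np.float64(195.0))), (70, (np.float64(287.7), np.float64(216.9)))]
green before [(59, (np.float64(254.7), np.float64(252.1)))]
green after [(63, (np.float64(254.7), np.float64(252.2)))]
```

View pics/w12.png

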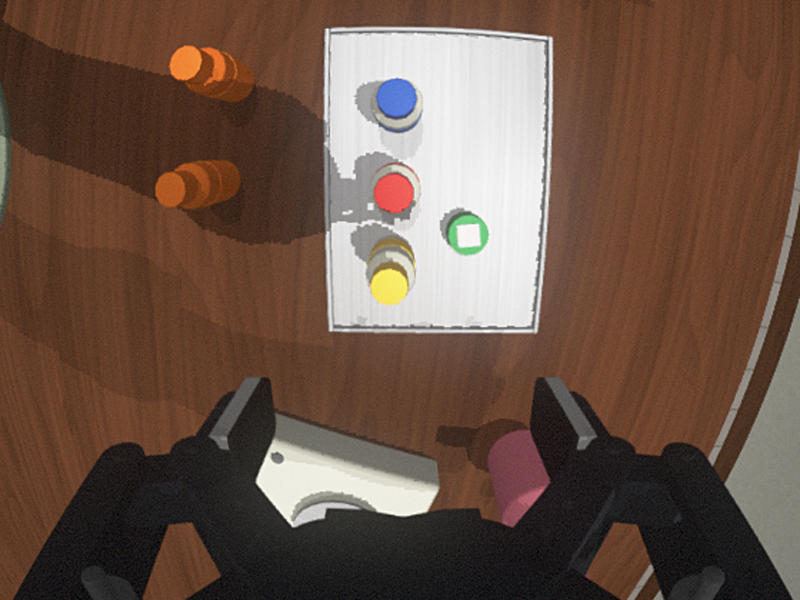

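View pics/scene12.png

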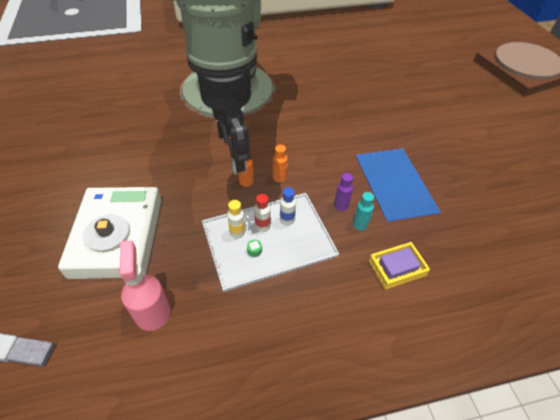

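The wrist view shows the three bottles upright on the tray with the green puck unmoved at (468,233). The scene view shows the puck on the pan at (104,227) and an empty mat. The before and after positions agree within about 1 mm.

```bash
python3 -c "
from plant import *
print(hand_in())"
```

```text
the job is handed in; nothing more can be done
None
```

The job is done and handed in at about 51 s of the 141 s allowed. I moved the blue, red and yellow bottles to the mat, set the brass-faced specimen on the pan, then put the yellow, red and blue bottles back at their recorded grasp positions.

**Bottles:** In the last wrist and scene pictures all three stand upright within about 1 mm of where they started. The wrist camera's largest difference was 0.7 mm, on yellow. The first grasps may have shifted the bottles slightly, since I centred the jaws on them from the picture.

**Specimen:** It lies flat on the pan. My estimates put it 1 to 2.5 mm from the middle, because two measurements of the pan centre disagreed by 1.4 mm. I left it there.

**Left alone:** The green specimen has not moved by measurement. The spray bottle, yellow dish and look-alikes look untouched in the pictures.

**Forces:** Each set-down ended in gentle contact, at most about 15 N, and at hand-in the gripper was open above the tray, touching nothing. The top camera read 2 to 5 mm off the wrist camera, so I relied on the wrist camera and the recorded poses.

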